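Tip stirring bars from a slip-lid tin

TASK

Take the leaning blue-lidded tin of magnetic stirring bars out of the grey rack, keeping its loose lid shut between the fingers on the way, and stand it properly seated in the white pouring rest. There slide the lid right back to its stop, tip the three bars into the steel tray from low above it, then stand the emptied tin back in the pouring rest, fully seated and let go. Do not disturb the other things on the bench.

Things in the scene. Friction and masses are not known exactly. Their poses are not given: they have to be found in the camera images.
- tin_centre (a point): Centre of the tin, a flat aluminium box 150 mm long (x, + toward its tail), 80 mm wide (y), 34 mm thick (z, out of the lid); with the lid 37 mm. Bottom face at z = -17.5 mm. It stands on its long -y edge, leaning 30 degrees from upright, lid upward; in the grey rack its tail also hangs 20 degrees lower in its plane. Loaded 0.34 kg, +-15 %; balance point near x = +16 mm.
- tin_mouth (a point): Centre of the tin's mouth under the lid, at x = -33, z = +16.5 mm from the tin's centre; axes as the tin's. The mouth is 78 mm long in x and 74 mm wide in y, with no inner lip; walls are 3 mm. Tipped with z below level, the bars roll out over its -y edge.
- tin_chamber (a point): Middle of the tin's closed chamber at the tail (x = +30 mm from the tin's centre; the chamber is solid from x = +6 to +75 mm, top 16 mm above the centre), near the balance point with the lid open. With the lid fully open, lid and chamber pinched together here through the 37 mm thickness grip the tin and keep the lid open. Axes as the tin's.
- lid (a joint): Sliding of the blue lid along the tin's +x, toward the tail: 0 shut, 0.080 m open at its stop. Captive, no catch, hardly any friction (0.06 N): unheld it runs open when the tail is 10 degrees low. A 45 g plate 120 x 67 mm over tin x -75 to +45 mm when shut, y -29 to +38 mm, outer face 19.8 mm above the tin's centre. Fully open it covers x +5 to +125 mm.
- lid_rib (a point): Centre of the blue thumb rib on the lid: 6 mm thick along the tin's x, 52 mm long along y, standing 11 mm proud of the lid's face. Lid shut, it lies at x = +39, y = +4.5, z = +25 mm from the tin's centre; it moves with the lid. Axes as the tin's.
- store_seat (a point): Where the tin's centre lies in the fixed grey sheet-metal rack, axes as the tin's there. The rack holds only the tin's lowest 30 mm (back wall 30 mm, end cheeks 24 mm, front lip 10 mm, and a tab at tin x = +50 to +53 mm, 26 mm high, that holds the lid shut). The tin comes out along its own +y.
- rest_seat (a point): Where the tin's centre lies when seated in the fixed white pouring rest; its axes are those of the seated tin: x level toward the tail, y up the slope (30 degrees from upright), z out of the lid. From the tin's low edge its back wall rises 30 mm, front lip 10 mm, nose cheek 24 mm, tail cheek 52 mm (as the stop for pushing the lid); play 5 mm at each end, 1.5 mm across below a mouth flared by 5 mm.
- tray: Open steel tray 210 mm (its x) by 150 mm (its y), walls 34 mm high with a round rim to 37 mm, fixed on the worktop in front of the rest on the side the lid faces. Origin under its middle on the worktop; floor 3 mm thick.
- bar_a: White PTFE stirring bar, a rod with round ends 66 mm long and 12 mm thick, 15 g, in the tin at first (not seen while the lid is shut). Origin at its centre, x along it. It rolls easily.
- bar_b: The second stirring bar, alike.
- bar_c: The third stirring bar, alike.
- beaker: Glass beaker 67 x 78 x 83 mm standing left of the tray; bystander. Origin under its middle.
- cup: Translucent plastic beaker 79 x 90 x 99 mm at the back; bystander. Origin under its middle.
- jar: Clear jar 90 mm across, 122 mm high, with a green-capped tube leaning in it, at the left; bystander. Origin under its middle.
Mind the look-alikes: they are no part of the job. What is meant by the part that bears tin_centre is not brown, and is the larger of those in its own colour.

How it is judged:
By the outcome, as a careful person would: the job done as asked, in the order asked, and still so for the second after the job is handed in, with the robot touching nothing.
It also fails if it takes over 67 s, if anything falls off the work surface, if the arm or the gripper's body presses on something with over 40 N, if the wrist force passes 120 N, or if a joint passes its speed limit or range.

ROBOT

A 7-joint arm with a two-finger parallel gripper is mounted at the origin on a cart in front of the work surface, level with it; the furniture and walls round the work are solid. World frame = base frame: x ahead of the robot, y to its left, z up, the work surface at z = 0. Lengths are in m, angles in rad, forces in N, time in s.
With the tool pointing down it reaches from about 0.425 to 0.95 m from the base axis. Payload 16.7 kg.
Tool frame: the origin (TCP) lies midway between the tips of the shut fingers; the grasp point (between the pads) lies 19 mm behind it (bot.grasp_offset is the distance from the TCP to the grasp point, in m); z points along the fingers, y is the line along which they close (so a half turn about z gives the same grasp; the last joint's range is limited). The gripper opens to 94 mm and grips with 3 to 60 N. Pads are 16 mm wide; open, the fingers measure 119 mm over their backs; the gripper's body (75 mm by 177 mm) begins 78 mm behind the grasp point.
Start: joints at [-1.282, 0.426, 0.074, 1.606, -0.034, 1.111, -0.067], TCP at [0.286, 0.611, 0.205] pointing down, gripper open.
Joint ranges: [-2.85, 2.85], [-0.5, 2.14], [-1.23, 1.37], [0.21, 2.46], [-1.02, 4.16], [0.16, 2.05], [-2.73, 2.73]. Speed limits (rad/s): [1.89, 1.89, 2.39, 2.39, 3.01, 3.01, 3.01].

INTERFACE

Orientations are given as a unit quaternion [x, y, z, w].
In Python, from plant import bot, snapshot, calibration, ticket, boxes_of, regions_of, spot_point gives the robot as it stands.
- The arm moves only by the tool servo_tool, never from a script. Its argument "commands" is text: rows parted by semicolons, each of 7 numbers parted by spaces: the turn, a rotation vector about the tool's x, y, z in rad, then the shift along the tool's x, y, z in m, then the finger opening in m, from 0 to 0.094. A call has exactly 8 rows; each row shifts and turns the commanded pose from where the row before left it, along the tool's axes as they then stand; what a row does not reach is not made up. A row lasts 1/12 s, in which the tool goes at most 41.7 mm and 7.16 degrees, less where a joint would pass 70% of its speed; a pose out of reach is approached as far as the arm can. A call is refused whole if a number of a shift passes 0.0417 or a number of a turn 0.125, either way. A call with a gripper value outside its range is refused whole. The fingers move at their own pace and stop on an object; "squeeze" is the grip in N (left out, the last holds). Time passes only in rows, so rows that do not move let the fingers close, or fill a call up. It gives the time, the measured TCP pose, the force, the opening and the grip force at its end, in the units of the state.
- bot.sense(): the state, without advancing time (a new reading comes with each control period).
- snapshot(name): name is "scene" or "top" or "wrist"; returns the picture (480x640x3 uint8, red, green, blue); there is no depth.
- calibration(name): a dict with "fx", "fy", "cx", "cy" (pixels), "k1" (the pictures are not rectified: a ray, as slopes to the right and down, at radius r is drawn at 1 + k1 r^2 times it, then the intrinsics apply), "R" (3x3) and "t" (3): a world point X has camera coordinates R X + t. Camera axes: x right, y down, z forward; pixel columns grow to the right and rows downward; lengths in m; the calibration is good to about 2 mm. A picture is of the moment at which its call begins: read the wrist's pose just before it. calibration takes no time and is no camera call; for the wrist camera it gives the pose at the moment of the call.
- ticket.job_done(): hands the job in; it is judged then, once.
Trained networks look in the newest picture that a camera, given by its name, has taken for a name from the list of things; names that differ only in an ending like _2 or _b are one class to them, and where a whole thing is asked for, a point or a joint stands for the part that bears it (a point fixed in the world has none). Each returns a list of dicts, best first, with "conf" (0 to 1); they miss things now and then, are a little off and sometimes report something else, mostly with a low value. They report only what shows in the picture. A call takes as long as a camera call. They do not tell look-alikes from the thing itself.
- boxes_of(camera, query): "box" ([centre column, centre row, width, height] in pixels, round what is visible of it).
- regions_of(camera, query): "region" (480x640 bool, what is visible of it) and "box" ([centre column, centre row, width, height] in pixels, round what is visible of it).
- spot_point(camera, query): "uv" ([column, row] in pixels: a listed point, or the origin of a listed thing).
The state is a dict: "t": time; "joint_positions": joint angles; "joint_vel": joint speeds; "joint_torque": joint torques, N m; "tool_pos": TCP position; "ee_rot": TCP orientation; "contact_force": force on the tool from outside, world axes, zero at the start; "wrist_torque": the same for the moment, N m; "grip_width": opening from 0.0 (shut) to 1.0 (fully open); "gripper_force": force on a finger pad.
Only numpy, scipy, OpenCV 4.12 (cv2) and the standard library are available. Lean on these libraries where they do the work, as an engineer would, in place of code of your own. Each camera call takes 0.05 s, during which the arm holds its last target. There are 200 camera calls.

## Working session

There is one attempt and no reset: what is moved stays moved. The work goes in short steps, Python scripts to look and compute and a tool call to move; the robot and the scene stay as the last step left them, time stands still between calls to the robot, and variables do not carry over. Pictures are saved under pics/ and viewed, at most 10 in all, crops included, and the job is handed in when it is done.

Besides the shell and the picture viewer there is one more tool, called as name(argument=value, ...) on one line, values as JSON. servo_tool: Moves the arm, as the interface text tells. Its arguments: {"type":"object","properties":{"commands":{"type":"string"},"squeeze":{"type":"number"}},"required":["commands"]}

```bash
ls; mkdir -p pics; cat > h.py <<'E'
import numpy as np, cv2, json
from scipy.spatial.transform import Rotation as R
from plant import bot, snapshot, calibration, ticket, boxes_of, regions_of, spot_point
def save(n,im): cv2.imwrite('pics/'+n+'.png',im[:,:,::-1])
def ray(c,uv):
    K=np.array([[c['fx'],0,c['cx']],[0,c['fy'],c['cy']],[0,0,1.]])
    x=(uv[0]-c['cx'])/c['fx'];y=(uv[1]-c['cy'])/c['fy']
    rd=np.hypot(x,y);r=rd
    for _ in range(30): r=rd/(1+c['k1']*r*r)
    s=r/rd if rd>0 else 1
    Rm=np.array(c['R']);t=np.array(c['t'])
    d=Rm.T@np.array([x*s,y*s,1]);return -Rm.T@t,d/np.linalg.norm(d)
def proj(c,X):
    p=np.array(c['R'])@np.asarray(X)+np.array(c['t']);x,y=p[0]/p[2],p[1]/p[2];k=1+c['k1']*(x*x+y*y)
    return np.array([c['fx']*x*k+c['cx'],c['fy']*y*k+c['cy']])
def tri(rs):
    A=0;b=0
    for o,d in rs:
        P=np.eye(3)-np.outer(d,d);A=A+P;b=b+P@o
    X=np.linalg.solve(A,b);return X,[np.linalg.norm((np.eye(3)-np.outer(d,d))@(X-o)) for o,d in rs]
E
python3 - <<'E'
from h import *
for n in ['scene','top','wrist']:
    im=snapshot(n); save(n+'0',im)
    c=calibration(n);print(n,c)
    for q in ['tin_centre','tin_mouth','tin_chamber','lid_rib','store_seat','rest_seat','tray','beaker','cup','jar']:
        print(q,[(np.round(d['uv']).tolist(),round(d['conf'],2)) for d in spot_point(n,q)][:4])
print(bot.sense())
E
```

```text
pics
scene {'fx': 581.2961239124485, 'fy': 581.2961239124485, 'cx': 313.7608549603072, 'cy': 243.63315674931445, 'k1': -0.06704258581336053, 'R': array([[-0.46510987, -0.88525176,  0.00146091],
       [-0.39134756,  0.20413257, -0.89731655],
       [ 0.79405283, -0.41792251, -0.44138519]]), 't': array([0.24907615, 0.32455974, 1.62142195])}
tin_centre [([357.0, 267.0], 0.87), ([470.0, 254.0], 0.62)]
tin_mouth [([366.0, 264.0], 0.84), ([463.0, 249.0], 0.83)]
tin_chamber [([472.0, 253.0], 0.93), ([350.0, 271.0], 0.79), ([229.0, 267.0], 0.57)]
lid_rib [([475.0, 247.0], 0.77), ([350.0, 264.0], 0.51)]
store_seat []
rest_seat [([298.0, 263.0], 0.66)]
tray [([257.0, 278.0], 0.56)]
beaker [([193.0, 276.0], 0.82)]
cup [([227.0, 265.0], 0.79)]
jar [([204.0, 329.0], 0.8)]
top {'fx': 453.7385721047765, 'fy': 453.7385721047765, 'cx': 323.34877488209025, 'cy': 246.32242834414382, 'k1': -0.08539435406473377, 'R': array([[-0.00869542, -0.99985836,  0.01440992],
       [-0.99810694,  0.00780098, -0.06100556],
       [ 0.0608845 , -0.01491311, -0.9980334 ]]), 't': array([-0.04828722,  0.5714159 ,  1.47
[... 1211 characters left out ...]
,  0.42609925,  0.07387653,  1.60598301, -0.03408142,
        1.110811  , -0.06712269]), 'joint_vel': array([-0.00022969, -0.00189191, -0.00082301,  0.00057177,  0.00050839,
       -0.00071256, -0.00067529]), 'joint_torque': array([ 8.12313510e-05, -9.35494995e+01,  3.66301149e+00, -4.54545164e+01,
       -4.90648707e-02,  1.30227595e-02,  1.46126055e-06]), 'tool_pos': array([0.28614989, 0.61131022, 0.2054741 ]), 'ee_rot': array([ 2.17173186e-01,  9.76133089e-01, -1.92395351e-05, -1.57855236e-05]), 'contact_force': array([-1.16248056, -0.15270697,  1.08115572]), 'wrist_torque': array([-2.61023137e-02, -3.93671659e-02,  7.64427991e-05]), 'gripper_force': 0.0, 'grip_width': 1.0000638653804657}
```

View pics/scene0.png

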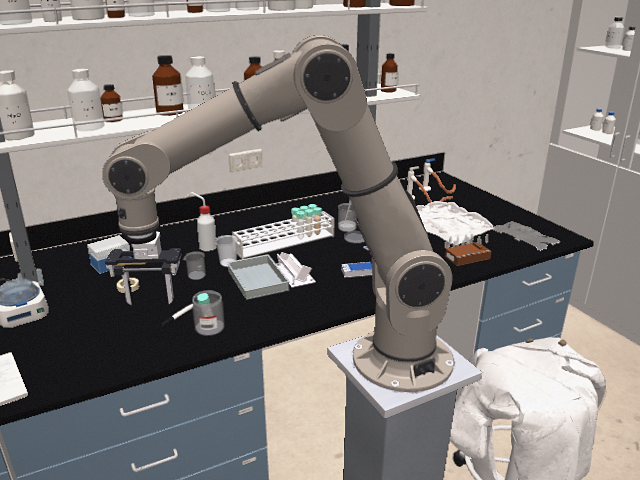

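View pics/top0.png

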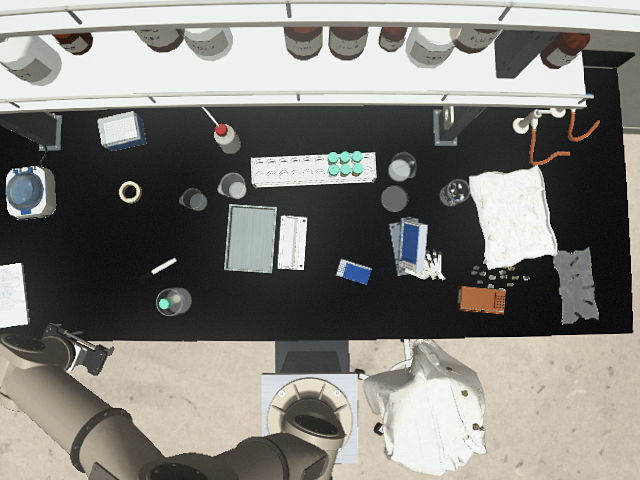

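```bash
python3 - <<'E'
from h import *
c=calibration('top')
for n,uv,z in [('tin',(412,246),.06),('mouth',(407,235),.07),('rib',(406,260),.07),('rest',(293,242),.05),('restfar',(293,217),.02),('restnear',(291,268),.02),('tray',(251,239),.03),('bk',(193,199),.04),('cup',(232,185),.05),('jar',(175,300),.06)]:
    o,d=ray(c,uv); print(n,(o+d*(z-o[2])/d[2]).round(3))
s=bot.sense();print(R.from_quat(s['ee_rot']).as_matrix().round(3))
c=calibration('wrist');Rc=np.array(c['R']);o=-Rc.T@np.array(c['t']);M=R.from_quat(s['ee_rot']).as_matrix()
print('cam in tool',M.T@(o-s['tool_pos']),M.T@Rc.T)
E
```

```text
tin [ 0.567 -0.338  0.06 ]
mouth [ 0.602 -0.32   0.07 ]
rib [ 0.522 -0.316  0.07 ]
rest [0.584 0.045 0.05 ]
restfar [0.669 0.046 0.02 ]
restnear [0.5   0.054 0.02 ]
tray [0.596 0.184 0.03 ]
bk [0.728 0.373 0.04 ]
cup [0.771 0.243 0.05 ]
jar [0.4   0.423 0.06 ]
[[-0.906  0.424 -0.   ]
 [ 0.424  0.906 -0.   ]
 [ 0.    -0.    -1.   ]]
cam in tool [ 0.07385837  0.00025946 -0.17836754] [[ 6.86524093e-04 -9.67176634e-01 -2.54104087e-01]
 [ 9.99999752e-01  6.24191765e-04  3.25930342e-04]
 [-1.56622533e-04 -2.54104248e-01  9.67176823e-01]]
```

```bash
cat >> h.py <<'E'
from scipy.spatial.transform import Slerp
def plan(p1,R1,n,w,M0=None,p0=None):
    s=bot.sense();p0=s['tool_pos'] if p0 is None else p0
    M=R.from_quat(s['ee_rot']) if M0 is None else R.from_matrix(M0);R1=R.from_matrix(R1)
    rv=(M.inv()*R1).as_rotvec()/n
    print('from',np.round(p0,4),'dist',np.linalg.norm(p1-p0).round(4),'ang',np.degrees(np.linalg.norm(rv)*n).round(2),'perrow mm',(1000*np.linalg.norm(p1-p0)/n).round(1),'deg',np.degrees(np.linalg.norm(rv)).round(2))
    rows=[];d=(p1-p0)/n
    for k in range(n):
        sh=(M*R.from_rotvec(rv*k)).inv().apply(d)
        rows.append(' '.join(f'{v:.4f}' for v in rv)+' '+' '.join(f'{v:.4f}' for v in sh)+f' {w}')
    for i in range(0,n,8): print('; '.join(rows[i:i+8]))
    return p1,R1.as_matrix()
E
python3 - <<'E'
from h import *
Rd=np.array([[-1,0,0],[0,1,0],[0,0,-1.]])
plan(np.array([.56,.12,.36]),Rd,16,.094)
E
```

```text
from [0.2861 0.6113 0.2055] dist 0.5833 ang 25.09 perrow mm 36.5 deg 1.57
-0.0000 -0.0000 -0.0274 -0.0285 -0.0206 -0.0097 0.094; -0.0000 -0.0000 -0.0274 -0.0279 -0.0213 -0.0097 0.094; -0.0000 -0.0000 -0.0274 -0.0274 -0.0221 -0.0097 0.094; -0.0000 -0.0000 -0.0274 -0.0267 -0.0228 -0.0097 0.094; -0.0000 -0.0000 -0.0274 -0.0261 -0.0235 -0.0097 0.094; -0.0000 -0.0000 -0.0274 -0.0255 -0.0243 -0.0097 0.094; -0.0000 -0.0000 -0.0274 -0.0248 -0.0249 -0.0097 0.094; -0.0000 -0.0000 -0.0274 -0.0241 -0.0256 -0.0097 0.094
-0.0000 -0.0000 -0.0274 -0.0234 -0.0263 -0.0097 0.094; -0.0000 -0.0000 -0.0274 -0.0226 -0.0269 -0.0097 0.094; -0.0000 -0.0000 -0.0274 -0.0219 -0.0275 -0.0097 0.094; -0.0000 -0.0000 -0.0274 -0.0211 -0.0281 -0.0097 0.094; -0.0000 -0.0000 -0.0274 -0.0204 -0.0287 -0.0097 0.094; -0.0000 -0.0000 -0.0274 -0.0196 -0.0292 -0.0097 0.094; -0.0000 -0.0000 -0.0274 -0.0188 -0.0297 -0.0097 0.094; -0.0000 -0.0000 -0.0274 -0.0179 -0.0302 -0.0097 0.094
```

servo_tool(commands="0 0 -0.027 -0.0285 -0.0205 -0.018 0.094; 0 0 -0.027 -0.028 -0.021 -0.018 0.094; 0 0 -0.027 -0.0275 -0.022 -0.018 0.094; 0 0 -0.027 -0.027 -0.023 -0.018 0.094; 0 0 -0.027 -0.026 -0.0235 -0.018 0.094; 0 0 -0.027 -0.0255 -0.0245 -0.018 0.094; 0 0 -0.028 -0.025 -0.025 -0.018 0.094; 0 0 -0.028 -0.024 -0.0255 -0.018 0.094")

```text
t: 2.32
tool_pos: [0.4239, 0.3636, 0.3506]
ee_rot: [0.109, 0.994, 0.0, 0.0]
contact_force: [1.1, 0.8, 0.2]
grip_width: 0.998
gripper_force: 0.0
```

servo_tool(commands="0 0 -0.027 -0.0235 -0.0265 -0.002 0.094; 0 0 -0.027 -0.0225 -0.027 -0.002 0.094; 0 0 -0.027 -0.022 -0.0275 -0.002 0.094; 0 0 -0.027 -0.021 -0.028 -0.002 0.094; 0 0 -0.027 -0.0205 -0.0285 -0.002 0.094; 0 0 -0.027 -0.0195 -0.029 -0.002 0.094; 0 0 -0.028 -0.019 -0.0295 -0.002 0.094; 0 0 -0.028 -0.018 -0.030 -0.002 0.094")

```text
t: 2.98
tool_pos: [0.5606, 0.1183, 0.3659]
ee_rot: [0.0, 1.0, 0.0, 0.0]
contact_force: [-0.2, 0.8, -0.5]
grip_width: 1.0
gripper_force: 0.0
```

```bash
python3 - <<'E'
from h import *
import pickle
c=calibration('wrist');im=snapshot('wrist');save('w1',im);pickle.dump(c,open('w1.c','wb'))
for q in ['rest_seat','tray','tin_centre']:
    print(q,[(np.round(d['uv'],1).tolist(),round(d['conf'],2)) for d in spot_point('wrist',q)][:4])
im=snapshot('scene');save('s1',im)
for q in ['rest_seat','tin_centre','lid_rib','store_seat','tray']:
    print('scene',q,[(np.round(d['uv'],1).tolist(),round(d['conf'],2)) for d in spot_point('scene',q)][:4])
Rd=np.array([[-1,0,0],[0,1,0],[0,0,-1.]])
plan(np.array([.56,-.26,.33]),Rd,8,.094)
E
```

```text
rest_seat [([271.2, 217.8], 0.62)]
tray [([366.0, 220.2], 0.81)]
tin_centre [([145.4, 146.3], 0.78), ([5.9, 209.7], 0.69), ([10.8, 234.0], 0.65), ([527.9, 89.4], 0.17)]
scene rest_seat [([293.2, 258.6], 0.68)]
scene tin_centre [([357.5, 266.3], 0.91), ([467.5, 253.3], 0.87)]
scene lid_rib [([473.3, 245.2], 0.8), ([348.6, 264.0], 0.45)]
scene store_seat [([387.8, 235.7], 0.49)]
scene tray [([257.8, 277.0], 0.63)]
from [0.5597 0.1209 0.3655] dist 0.3826 ang 0.03 perrow mm 47.8 deg 0.0
0.0000 -0.0000 -0.0001 -0.0001 -0.0476 0.0044 0.094; 0.0000 -0.0000 -0.0001 -0.0001 -0.0476 0.0044 0.094; 0.0000 -0.0000 -0.0001 -0.0001 -0.0476 0.0044 0.094; 0.0000 -0.0000 -0.0001 -0.0000 -0.0476 0.0044 0.094; 0.0000 -0.0000 -0.0001 -0.0000 -0.0476 0.0044 0.094; 0.0000 -0.0000 -0.0001 -0.0000 -0.0476 0.0044 0.094; 0.0000 -0.0000 -0.0001 -0.0000 -0.0476 0.0044 0.094; 0.0000 -0.0000 -0.0001 -0.0000 -0.0476 0.0044 0.094
```

View pics/w1.png

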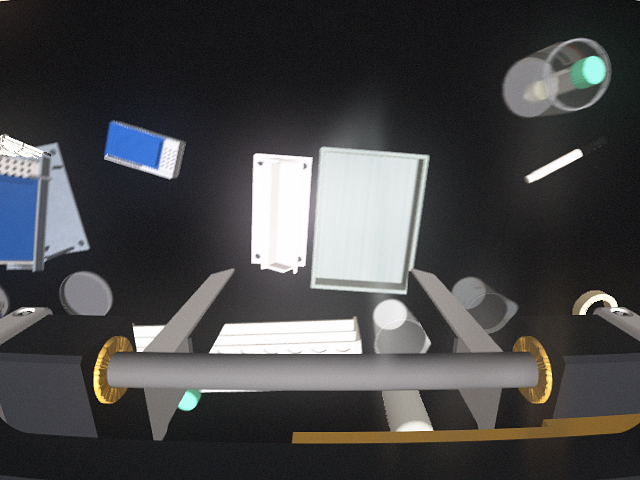

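servo_tool(commands="0 0 0 0 -0.025 0.003 0.094; 0 0 0 0 -0.025 0.003 0.094; 0 0 0 0 -0.025 0.003 0.094; 0 0 0 0 -0.025 0.003 0.094; 0 0 0 0 -0.025 0.003 0.094; 0 0 0 0 -0.025 0.003 0.094; 0 0 0 0 -0.025 0.003 0.094; 0 0 0 0 -0.025 0.003 0.094")

```text
t: 4.15
tool_pos: [0.5595, -0.0806, 0.3415]
ee_rot: [0.0, 1.0, 0.0, 0.0]
contact_force: [0.6, 0.5, 0.3]
grip_width: 0.999
gripper_force: 0.0
```

```bash
python3 - <<'E'
from h import *
import pickle
c=calibration('wrist');im=snapshot('wrist');save('w2',im);pickle.dump(c,open('w2.c','wb'))
for q in ['rest_seat','tray','store_seat','tin_centre','lid_rib','tin_chamber','tin_mouth']:
    print(q,[(np.round(d['uv'],1).tolist(),round(d['conf'],2)) for d in spot_point('wrist',q)][:4])
E
```

```text
rest_seat [([414.0, 222.1], 0.75)]
tray [([493.3, 226.3], 0.58)]
store_seat []
tin_centre [([274.5, 148.8], 0.82)]
lid_rib [([290.0, 152.6], 0.95), ([143.4, 176.0], 0.94), ([512.4, 314.5], 0.51)]
tin_chamber [([291.7, 153.6], 0.77), ([130.6, 190.4], 0.62)]
tin_mouth [([136.1, 239.0], 0.77), ([259.4, 143.8], 0.68)]
```

servo_tool(commands="0 0 0 0 -0.024 0 0.094; 0 0 0 0 -0.024 0 0.094; 0 0 0 0 -0.024 0 0.094; 0 0 0 0 -0.024 0 0.094; 0 0 0 0 -0.024 0 0.094; 0 0 0 0 -0.024 0 0.094; 0 0 0 0 -0.024 0 0.094; 0 0 0 0 -0.024 0 0.094")

```text
t: 5.22
tool_pos: [0.5597, -0.2722, 0.3415]
ee_rot: [0.0, 1.0, 0.0, 0.0]
contact_force: [1.4, 0.6, -0.5]
grip_width: 0.998
gripper_force: 0.0
```

```bash
python3 - <<'E'
from h import *
import pickle
c=calibration('wrist');im=snapshot('wrist');save('w3',im);pickle.dump(c,open('w3.c','wb'))
for q in ['store_seat','tin_centre','lid_rib','tin_chamber','tin_mouth']:
    print(q,[(np.round(d['uv'],1).tolist(),round(d['conf'],2)) for d in spot_point('wrist',q)][:4])
a=cv2.imread('pics/w2.png');cv2.imwrite('pics/w2c.png',cv2.resize(a[80:340,0:560],None,fx=1.42,fy=1.42,interpolation=3)[:,:800])
cv2.imwrite('pics/w3c.png',cv2.resize(im[90:290,140:400,::-1],None,fx=3,fy=3,interpolation=3))
E
```

```text
store_seat []
tin_centre [([407.2, 145.7], 0.94), ([271.9, 211.8], 0.71), ([107.5, 78.4], 0.56), ([617.3, 316.4], 0.46)]
lid_rib [([68.1, 75.1], 0.72), ([431.1, 153.6], 0.63), ([288.0, 175.7], 0.61)]
tin_chamber [([276.9, 188.4], 0.96), ([86.7, 74.4], 0.92), ([420.6, 154.1], 0.86)]
tin_mouth [([282.1, 239.0], 0.69), ([120.7, 74.5], 0.68), ([395.6, 141.7], 0.6)]
```

View pics/w2c.png

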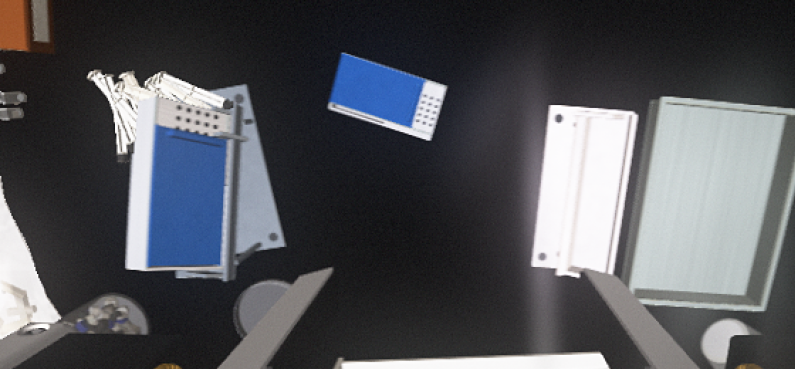

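View pics/w3c.png

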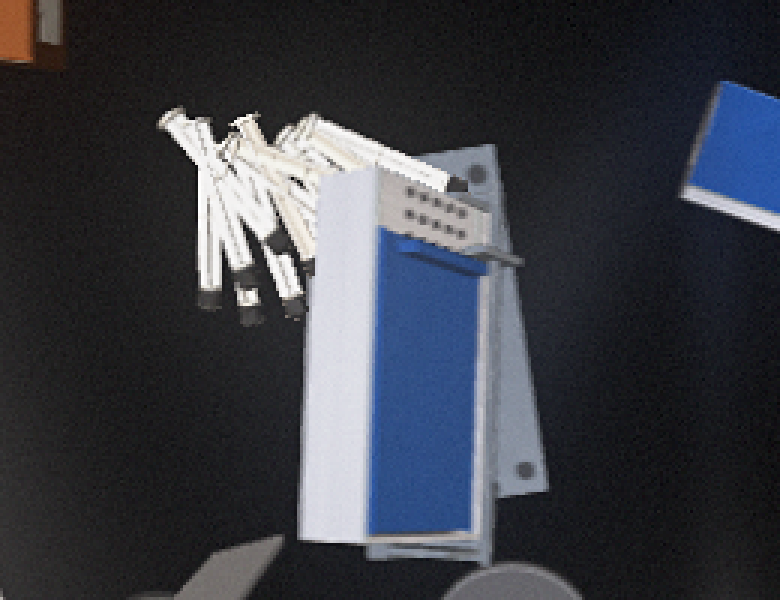

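```bash
cat > fit.py <<'E'
from h import *
import pickle
from scipy.optimize import least_squares
C={k:pickle.load(open(k+'.c','rb')) for k in ['w1','w2','w3']}
def Rt(yaw,lean,inpl):
    # base: x=-X, z horizontal +Y, y up ; then lean about x, inplane about z
    B=np.array([[-1,0,0],[0,0,1],[0,1,0]]).T.astype(float)
    B=np.column_stack([[-1,0,0],[0,0,1],[0,1,0]]).astype(float)
    return R.from_euler('z',yaw).as_matrix()@B@R.from_euler('x',-lean).as_matrix()@R.from_euler('z',inpl).as_matrix()
E
python3 - <<'E'
from fit import *
w3=[((-75,40,-17.5),(302,540)),((-75,40,16.5),(367,537)),((75,40,-17.5),(318,176)),((75,40,16.5),(379,163)),((45,38,19.8),(380,228)),((-75,38,19.8),(370,534)),((-75,-29,19.8),(470,529))]
w2=[((-75,40,-17.5),(126,269)),((-75,40,16.5),(148,270)),((75,40,-17.5),(143,95)),((75,40,16.5),(158,98)),((45,38,19.8),(160,125)),((-75,38,19.8),(149,268)),((-75,-29,19.8),(223,266))]
ob=[('w3',np.array(X)/1e3,((u+.5)/3-.5+140,(v+.5)/3-.5+90)) for X,(u,v) in w3]+[('w2',np.array(X)/1e3,((u+.5)/1.42-.5,(v+.5)/1.42-.5+80)) for X,(u,v) in w2]
def f(q):
    M=Rt(*q[3:]);r=[]
    for k,X,uv in ob: r+=list(proj(C[k],M@X+q[:3])-uv)
    return np.array(r+[ (q[4]-np.radians(30))*200,(q[5]+np.radians(20))*200])
r=least_squares(f,[.57,-.33,.07,0,.5,-.35],loss='soft_l1');print(r.x[:3].round(4),np.degrees(r.x[3:]).round(2));print(Rt(*r.x[3:]).round(3));print(f(r.x).reshape(-1,2).round(1).tolist())
np.save('tin0.npy',r.x)
cs=[('w1',(271.2,217.8)),('w2',(414,222.1)),('scene',(293.2,258.6)),('top',(294,242))]
rs=[ray(C.get(k) or calibration(k),uv) for k,uv in cs];print('rest',tri(rs),tri(rs[:2]))
rs=[ray(C.get(k) or calibration(k),uv) for k,uv in [('w1',(366,220.2)),('w2',(493.3,226.3)),('scene',(257.8,277)),('top',(251,244))]];print('tray',tri(rs))
for n,c in [('w1',(230,135,330,290)),('w2',(365,140,465,290))]:
    a=cv2.imread(f'pics/{n}.png')[c[1]:c[3],c[0]:c[2]].astype(float)
    a=np.clip((a-120)*1.9,0,255).astype(np.uint8)
    cv2.imwrite(f'pics/{n}z.png',cv2.resize(a,None,fx=3.8,fy=3.8,interpolation=3))
a=np.hstack([cv2.resize(cv2.imread(f'pics/{n}z.png'),(380,580)) for n in('w1','w2')]);cv2.imwrite('pics/z.png',a)
E
```

```text
[ 0.5657 -0.3355  0.0717] [  8.47  30.01 -20.04]
[[-0.954 -0.27  -0.128]
 [ 0.031 -0.515  0.857]
 [-0.297  0.813  0.5  ]]
[[-0.6, -2.3], [-1.2, 0.1], [-0.6, -0.9], [-0.1, -0.4], [1.7, 2.6], [1.0, 1.2], [0.5, 1.9], [1.5, -2.5], [-0.7, -1.7], [-2.8, 3.0], [0.1, -3.0], [-0.1, 2.0], [1.7, -0.2], [-0.5, 0.4], [0.0, -0.2]]
rest (array([0.58542362, 0.04650478, 0.05738539]), [np.float64(0.0012338299896513993), np.float64(0.001473552276430185), np.float64(0.007969509385010058), np.float64(0.0053647034196066656)]) (array([0.58471185, 0.04546518, 0.05660953]), [np.float64(5.101872673234134e-05), np.float64(5.10187267327992e-05)])
tray (array([0.59299552, 0.18478102, 0.01545494]), [np.float64(0.004192087306638231), np.float64(0.009064080477725344), np.float64(0.0033427803372076143), np.float64(0.012324224350798562)])
```

View pics/z.png

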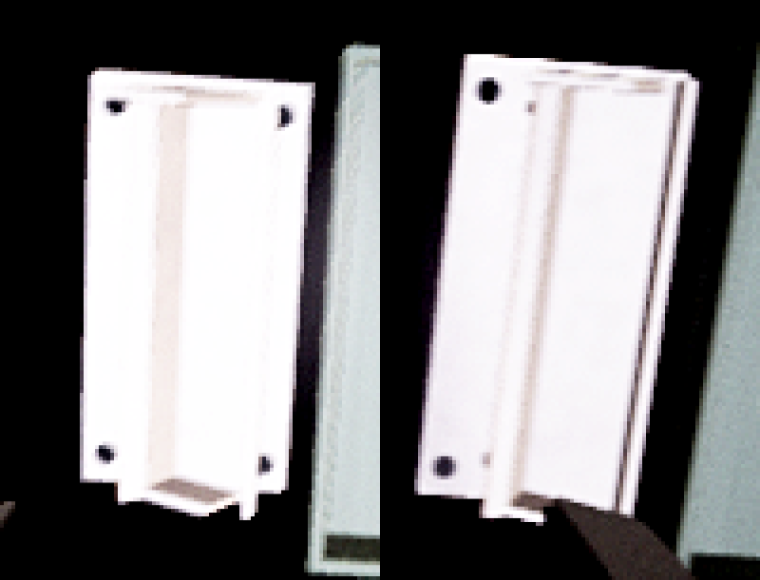

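```bash
python3 - <<'E'
from fit import *
a=lambda c,r:('w1',(c/3.8+230,r*155/580+135))
b=lambda c,r:('w2',((c-380)/3.8+365,r*150/580+140))
for n,p,q in [('holeA',(115,105),(487,90)),('holeB',(105,453),(444,466)),('TL',(92,74),(465,57)),('BL',(82,480),(417,492)),('TR',(312,85),(697,77)),('noseL',(120,500),(483,517))]:
    rs=[ray(C[k],uv) for k,uv in (a(*p),b(*q))];X,e=tri(rs);print(n,X.round(4),np.round(e,4))
for n,p in [('wl_top',a(150,90)),('strip R top',a(187,95)),('stripL bot',a(148,470)),('stripR bot',a(177,470)),('w2 ridge top',b(540,90)),('w2 ridge bot',b(510,500)),('w2 shade top',b(572,90)),('w2 shade bot',b(527,490)),('w2 lip1top',b(679,85)),('w2lip1bot',b(620,510)),('lip2top',b(695,85)),('lip2bot',b(632,512))]:
    o,d=ray(C[p[0]],p[1]);print(n,[(o+d*(z-o[2])/d[2]).round(4)[:2].tolist() for z in (0.005,.015,.036)])
for n in('w1','w2'):
    im=cv2.imread(f'pics/{n}.png');c=(235,140,325,275) if n=='w1' else (370,145,465,290)
    g=im[c[1]:c[3],c[0]:c[2]].min(2);print(n,np.percentile(g,[50,75,90,99]))
    cl=cv2.createCLAHE(6,(4,4)).apply(cv2.normalize(np.clip(g,190,255),None,0,255,32));
    cv2.imwrite(f'pics/{n}y.png',cv2.resize(cl,(380,580),interpolation=2))
cv2.imwrite('pics/y.png',np.hstack([cv2.imread(f'pics/{n}y.png') for n in('w1','w2')]))
E
```

```text
holeA [0.509  0.0236 0.0032] [0.001 0.001]
holeB [0.6581 0.0131 0.0044] [0.0008 0.0008]
TL [0.4967 0.0147 0.0025] [0.0008 0.0008]
BL [0.6701 0.0024 0.004 ] [0.0014 0.0014]
TR [0.5022 0.1033 0.0083] [0.0002 0.0002]
noseL [0.6692 0.0241 0.034 ] [0.0009 0.0009]
wl_top [[0.5039, 0.0382], [0.5036, 0.0397], [0.5029, 0.0429]]
strip R top [[0.506, 0.0531], [0.5056, 0.0543], [0.5049, 0.0568]]
stripL bot [[0.6665, 0.0313], [0.6632, 0.033], [0.6562, 0.0364]]
stripR bot [[0.6665, 0.0439], [0.6632, 0.0453], [0.6562, 0.0482]]
w2 ridge top [[0.5078, 0.0437], [0.5074, 0.0413], [0.5065, 0.0363]]
w2 ridge bot [[0.6718, 0.0411], [0.6682, 0.0388], [0.6606, 0.0338]]
w2 shade top [[0.5077, 0.0561], [0.5073, 0.0535], [0.5064, 0.0479]]
w2 shade bot [[0.6675, 0.048], [0.664, 0.0455], [0.6565, 0.0402]]
w2 lip1top [[0.5055, 0.0977], [0.5052, 0.0942], [0.5044, 0.087]]
w2lip1bot [[0.6763, 0.0876], [0.6726, 0.0843], [0.6648, 0.0775]]
lip2top [[0.5055, 0.104], [0.5051, 0.1004], [0.5043, 0.0929]]
lip2bot [[0.6772, 0.0927], [0.6734, 0.0894], [0.6656, 0.0823]]
w1 [237. 254. 254. 255.]
w2 [205. 249. 251. 252.]
```

View pics/y.png

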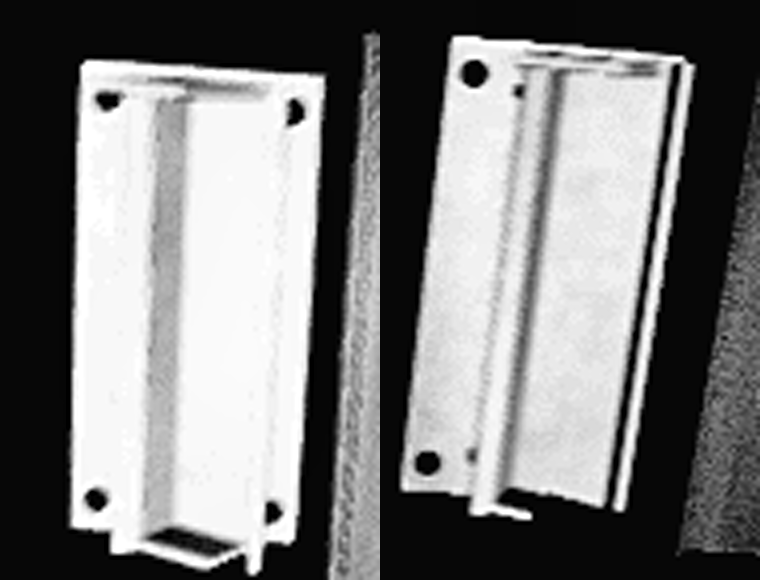

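```bash
cat >> fit.py <<'E'
T0=np.array([.5657,-.3355,.0717]);M0=Rt(*np.radians([8.47,30.01,-20.04]))
TR=np.array([.585,.0455,.057]);MR=Rt(*np.radians([-4.05,30,0]))
G=np.column_stack([[1,0,0],[0,0,1],[0,-1,0]]).astype(float) # tool axes in tin frame
def tcp(T,M,x,y,z): return T+M@(np.array([x,y,z])/1e3), M@G
E
python3 - <<'E'
from fit import *
p,Rg=tcp(T0,M0,16,109,1.2);print(p)
plan(p,Rg,8,.066)
E
```

```text
[ 0.52087506 -0.39013254  0.15622485]
from [ 0.5598 -0.2706  0.3414] dist 0.2238 ang 35.67 perrow mm 28.0 deg 4.46
-0.0677 -0.0378 -0.0065 0.0049 -0.0150 0.0231 0.066; -0.0677 -0.0378 -0.0065 0.0058 -0.0164 0.0219 0.066; -0.0677 -0.0378 -0.0065 0.0067 -0.0178 0.0205 0.066; -0.0677 -0.0378 -0.0065 0.0076 -0.0191 0.0190 0.066; -0.0677 -0.0378 -0.0065 0.0084 -0.0203 0.0173 0.066; -0.0677 -0.0378 -0.0065 0.0092 -0.0214 0.0156 0.066; -0.0677 -0.0378 -0.0065 0.0099 -0.0223 0.0137 0.066; -0.0677 -0.0378 -0.0065 0.0105 -0.0231 0.0118 0.066
```

servo_tool(commands="-0.068 -0.038 -0.0065 0.005 -0.015 0.023 0.066; -0.068 -0.038 -0.0065 0.006 -0.0165 0.022 0.066; -0.068 -0.038 -0.0065 0.0065 -0.018 0.0205 0.066; -0.068 -0.038 -0.0065 0.0075 -0.019 0.019 0.066; -0.068 -0.038 -0.0065 0.0085 -0.0205 0.0175 0.066; -0.068 -0.038 -0.0065 0.009 -0.0215 0.0155 0.066; -0.067 -0.038 -0.0065 0.010 -0.0225 0.0135 0.066; -0.067 -0.037 -0.0065 0.0105 -0.023 0.012 0.066")

```text
t: 6.18
tool_pos: [0.5253, -0.3729, 0.1801]
ee_rot: [-0.021, 0.966, 0.228, 0.121]
contact_force: [-0.8, 0.1, -0.4]
grip_width: 0.707
gripper_force: 0.0
```

```bash
python3 - <<'E'
from fit import *
c=calibration('wrist');im=snapshot('wrist');pickle.dump(c,open('w4.c','wb'));s=bot.sense();print(s['tool_pos'],s['joint_positions'].round(2),s['contact_force'])
save('w4',im)
b=im[:,:,::-1].copy()
for X in [(x,y,z) for x in(-75,75) for y in (40,) for z in(-17.5,16.5)]+[(-75,38,19.8),(45,38,19.8),(45,-29,19.8),(-75,-29,19.8),(36,30.5,30.8),(36,-21.5,30.8)]:
    u=proj(c,T0+M0@(np.array(X)/1e3));cv2.drawMarker(b,tuple(int(round(v)) for v in u),(0,255,0),0,7,1)
for X in [(16,40,z) for z in (-17.5,19.8)]:
    u=proj(c,T0+M0@(np.array(X)/1e3));cv2.drawMarker(b,tuple(int(round(v)) for v in u),(0,0,255),0,7,1)
cv2.imwrite('pics/w4o.png',cv2.resize(b,(800,600)))
p,Rg=tcp(T0,M0,16,-1,1.2);plan(p,Rg,8,.066)
E
```

```text
[ 0.52250523 -0.37554058  0.17762082] [ 0.65  0.53  0.2   1.63 -0.62  1.26  2.72] [-2.93120252  0.34837661 -2.72042019]
from [ 0.5225 -0.3755  0.1776] dist 0.1219 ang 5.64 perrow mm 15.2 deg 0.7
-0.0099 -0.0070 -0.0022 0.0001 -0.0017 0.0151 0.066; -0.0099 -0.0070 -0.0022 0.0002 -0.0018 0.0151 0.066; -0.0099 -0.0070 -0.0022 0.0003 -0.0020 0.0151 0.066; -0.0099 -0.0070 -0.0022 0.0004 -0.0021 0.0151 0.066; -0.0099 -0.0070 -0.0022 0.0005 -0.0023 0.0151 0.066; -0.0099 -0.0070 -0.0022 0.0006 -0.0024 0.0150 0.066; -0.0099 -0.0070 -0.0022 0.0007 -0.0026 0.0150 0.066; -0.0099 -0.0070 -0.0022 0.0008 -0.0027 0.0150 0.066
```

View pics/w4o.png

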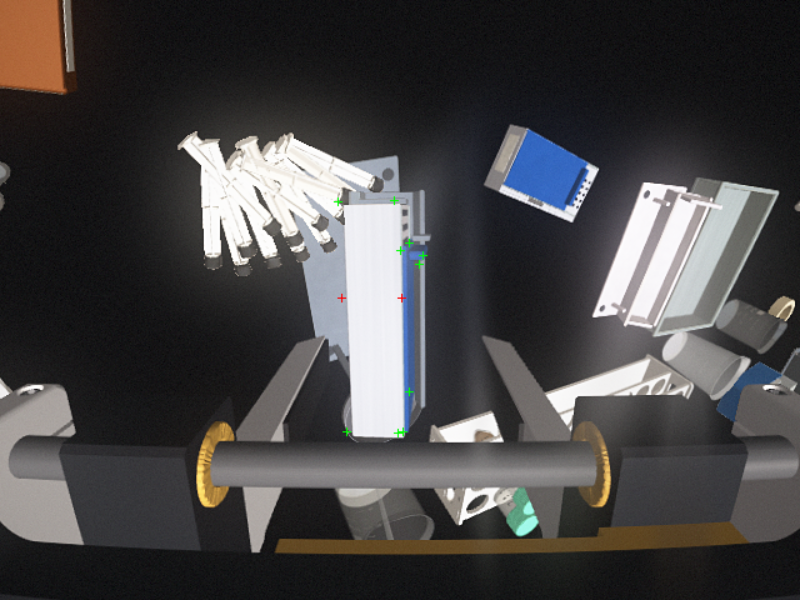

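servo_tool(commands="0 0 -0.124 0 0 -0.006 0.066; 0 0 -0.124 0 0 -0.006 0.066; 0 0 -0.124 0 0 -0.006 0.066; 0 0 -0.124 0 0 -0.006 0.066; 0 0 -0.124 0 0 -0.006 0.066; 0 0 -0.124 0 0 -0.006 0.066; 0 0 -0.124 0 0 0 0.066; 0 0 -0.124 0 0 0 0.066")

```text
t: 6.9
tool_pos: [0.5164, -0.3721, 0.1794]
ee_rot: [-0.276, 0.925, 0.204, 0.16]
contact_force: [0.6, 0.1, -2.9]
grip_width: 0.702
gripper_force: 0.0
```

```bash
sed -i 's/^def tcp.*/F=np.diag([-1,-1,1.])\ndef tcp(T,M,x,y,z): return T+M@(np.array([x,y,z])\/1e3), M@G@F/' fit.py; python3 - <<'E'
from fit import *
s=bot.sense();print(s['joint_positions'].round(2))
p,Rg=tcp(T0,M0,16,109,1.2);plan(p,Rg,24,.066)
E
```

```text
[ 1.38  0.7  -0.9   1.56  0.02  1.22  2.72]
from [ 0.5164 -0.3721  0.1794] dist 0.0297 ang 150.87 perrow mm 1.2 deg 6.29
0.0060 -0.0017 -0.1095 0.0006 -0.0010 0.0005 0.066; 0.0060 -0.0017 -0.1095 0.0007 -0.0009 0.0005 0.066; 0.0060 -0.0017 -0.1095 0.0008 -0.0008 0.0005 0.066; 0.0060 -0.0017 -0.1095 0.0009 -0.0007 0.0005 0.066; 0.0060 -0.0017 -0.1095 0.0009 -0.0006 0.0005 0.066; 0.0060 -0.0017 -0.1095 0.0010 -0.0005 0.0005 0.066; 0.0060 -0.0017 -0.1095 0.0010 -0.0004 0.0005 0.066; 0.0060 -0.0017 -0.1095 0.0011 -0.0003 0.0005 0.066
0.0060 -0.0017 -0.1095 0.0011 -0.0001 0.0005 0.066; 0.0060 -0.0017 -0.1095 0.0011 -0.0000 0.0005 0.066; 0.0060 -0.0017 -0.1095 0.0011 0.0001 0.0005 0.066; 0.0060 -0.0017 -0.1095 0.0011 0.0002 0.0005 0.066; 0.0060 -0.0017 -0.1095 0.0011 0.0004 0.0005 0.066; 0.0060 -0.0017 -0.1095 0.0010 0.0005 0.0005 0.066; 0.0060 -0.0017 -0.1095 0.0010 0.0006 0.0005 0.066; 0.0060 -0.0017 -0.1095 0.0009 0.0007 0.0005 0.066
0.0060 -0.0017 -0.1095 0.0008 0.0008 0.0005 0.066; 0.0060 -0.0017 -0.1095 0.0007 0.0009 0.0005 0.066; 0.0060 -0.0017 -0.1095 0.0006 0.0009 0.0005 0.066; 0.0060 -0.0017 -0.1095 0.0005 0.0010 0.0005 0.066; 0.0060 -0.0017 -0.1095 0.0004 0.0011 0.0005 0.066; 0.0060 -0.0017 -0.1095 0.0003 0.0011 0.0005 0.066; 0.0060 -0.0017 -0.1095 0.0002 0.0011 0.0005 0.066; 0.0060 -0.0017 -0.1095 0.0000 0.0011 0.0005 0.066
```

servo_tool(commands="0 0 0.122 0 0 0 0.066; 0 0 0.122 0 0 0 0.066; 0 0 0.122 0 0 0 0.066; 0 0 0.122 0 0 0 0.066; 0 0 0.122 0 0 0 0.066; 0 0 0.122 0 0 0 0.066; 0 0 0.122 0 0 0 0.066; 0 0 0.122 0 0 0 0.066")

```text
t: 7.57
tool_pos: [0.5164, -0.3715, 0.1786]
ee_rot: [0.195, 0.946, 0.257, 0.044]
contact_force: [0.0, 0.3, -0.4]
grip_width: 0.703
gripper_force: 0.0
```

servo_tool(commands="0 0 0.122 0 0 -0.003 0.066; 0 0 0.122 0 0 -0.003 0.066; 0 0 0.122 0 0 -0.003 0.066; 0 0 0.122 0 0 -0.003 0.066; 0 0 0.122 0 0 0 0.066; 0 0 0.122 0 0 0 0.066; 0 0 0.122 0 0 0 0.066; 0 0 0.122 0 0 0 0.066")

```text
t: 8.23
tool_pos: [0.5143, -0.3772, 0.1892]
ee_rot: [0.615, 0.744, 0.247, -0.081]
contact_force: [-0.1, 0.5, 0.1]
grip_width: 0.703
gripper_force: 0.0
```

```bash
python3 - <<'E'
from fit import *
s=bot.sense();print(s['joint_positions'].round(2))
p,Rg=tcp(T0,M0,16,109,1.2);plan(p,Rg,16,.066)
E
```

```text
[ 1.08  0.57 -0.42  1.56 -0.29  1.25  1.02]
from [ 0.5143 -0.3772  0.1892] dist 0.0361 ang 96.95 perrow mm 2.3 deg 6.06
-0.0025 0.0074 0.1055 -0.0017 -0.0003 0.0015 0.066; -0.0025 0.0074 0.1055 -0.0017 -0.0001 0.0015 0.066; -0.0025 0.0074 0.1055 -0.0017 0.0001 0.0015 0.066; -0.0025 0.0074 0.1055 -0.0017 0.0003 0.0014 0.066; -0.0025 0.0074 0.1055 -0.0017 0.0004 0.0014 0.066; -0.0025 0.0074 0.1055 -0.0016 0.0006 0.0014 0.066; -0.0025 0.0074 0.1055 -0.0016 0.0008 0.0014 0.066; -0.0025 0.0074 0.1055 -0.0015 0.0009 0.0014 0.066
-0.0025 0.0074 0.1055 -0.0014 0.0011 0.0014 0.066; -0.0025 0.0074 0.1055 -0.0013 0.0012 0.0014 0.066; -0.0025 0.0074 0.1055 -0.0012 0.0014 0.0014 0.066; -0.0025 0.0074 0.1055 -0.0010 0.0015 0.0014 0.066; -0.0025 0.0074 0.1055 -0.0009 0.0016 0.0014 0.066; -0.0025 0.0074 0.1055 -0.0007 0.0016 0.0014 0.066; -0.0025 0.0074 0.1055 -0.0005 0.0017 0.0014 0.066; -0.0025 0.0074 0.1055 -0.0004 0.0018 0.0014 0.066
```

servo_tool(commands="-0.0025 0.0075 0.1055 -0.0017 0 0.0015 0.066; -0.0025 0.0075 0.1055 -0.0017 0 0.0015 0.066; -0.0025 0.0075 0.1055 -0.0017 0 0.0015 0.066; -0.0025 0.0075 0.1055 -0.0017 0 0.0015 0.066; -0.0025 0.0075 0.1055 -0.0017 0 0.0015 0.066; -0.0025 0.0075 0.1055 -0.0017 0 0.0015 0.066; -0.0025 0.0075 0.1055 -0.0017 0.0005 0.0015 0.066; -0.0025 0.0075 0.1055 -0.0015 0.001 0.0015 0.066")

```text
t: 8.9
tool_pos: [0.5165, -0.3831, 0.1722]
ee_rot: [0.859, 0.422, 0.218, -0.191]
contact_force: [1.1, 0.1, -0.1]
grip_width: 0.703
gripper_force: 0.0
```

servo_tool(commands="-0.0025 0.0075 0.1055 -0.0015 0.001 0.0015 0.066; -0.0025 0.0075 0.1055 -0.0015 0.001 0.0015 0.066; -0.0025 0.0075 0.1055 -0.001 0.0015 0.0015 0.066; -0.0025 0.0075 0.1055 -0.001 0.0015 0.0015 0.066; -0.0025 0.0075 0.1055 -0.001 0.0015 0.0015 0.066; -0.0025 0.0075 0.1055 -0.0005 0.0015 0.0015 0.066; -0.0025 0.0075 0.1055 -0.0005 0.0017 0.0015 0.066; 0 0 0.105 0 0.0015 0.0015 0.066")

```text
t: 9.57
tool_pos: [0.52, -0.3888, 0.1552]
ee_rot: [0.952, 0.027, 0.146, -0.268]
contact_force: [-0.0, -0.1, 0.9]
grip_width: 0.699
gripper_force: 0.0
```

```bash
python3 - <<'E'
from fit import *
snapshot('wrist')
c=calibration('wrist');im=snapshot('wrist');pickle.dump(c,open('w5.c','wb'));s=bot.sense();print(s['tool_pos'],s['joint_positions'].round(2),s['joint_vel'].round(3))
save('w5',im)
b=im[:,:,::-1].copy()
for X in [(x,y,z) for x in(-75,75) for y in (40,) for z in(-17.5,16.5)]+[(-75,38,19.8),(45,38,19.8),(45,-29,19.8),(-75,-29,19.8),(36,30.5,30.8),(36,-21.5,30.8)]:
    u=proj(c,T0+M0@(np.array(X)/1e3));cv2.drawMarker(b,tuple(int(round(v)) for v in u),(0,255,0),0,7,1);print(X,u.round(1))
cv2.imwrite('pics/w5o.png',cv2.resize(b,(800,600)))
p,Rg=tcp(T0,M0,16,-1,1.2);plan(p,Rg,8,.066)
E
```

```text
[ 0.52017208 -0.38853102  0.15502798] [ 0.89  0.6  -0.07  1.59 -0.57  1.25 -0.41] [ 0.024 -0.002 -0.032 -0.006  0.02  -0.001  0.143]
(-75, 40, -17.5) [350.5 118. ]
(-75, 40, 16.5) [300.1 118.3]
(75, 40, -17.5) [347.8 319.6]
(75, 40, 16.5) [304.5 319.7]
(-75, 38, 19.8) [295.5 118.6]
(45, 38, 19.8) [299.5 283.2]
(45, -29, 19.8) [304.2 256.2]
(-75, -29, 19.8) [301.6 124.4]
(36, 30.5, 30.8) [285.8 268.9]
(36, -21.5, 30.8) [291.7 249.5]
from [ 0.5202 -0.3885  0.155 ] dist 0.1084 ang 0.49 perrow mm 13.5 deg 0.06
-0.0005 0.0009 0.0004 0.0002 0.0002 0.0135 0.066; -0.0005 0.0009 0.0004 0.0002 0.0002 0.0135 0.066; -0.0005 0.0009 0.0004 0.0002 0.0001 0.0135 0.066; -0.0005 0.0009 0.0004 0.0002 0.0001 0.0135 0.066; -0.0005 0.0009 0.0004 0.0002 0.0001 0.0135 0.066; -0.0005 0.0009 0.0004 0.0002 0.0001 0.0135 0.066; -0.0005 0.0009 0.0004 0.0002 0.0001 0.0135 0.066; -0.0005 0.0009 0.0004 0.0001 0.0001 0.0135 0.066
```

View pics/w5o.png

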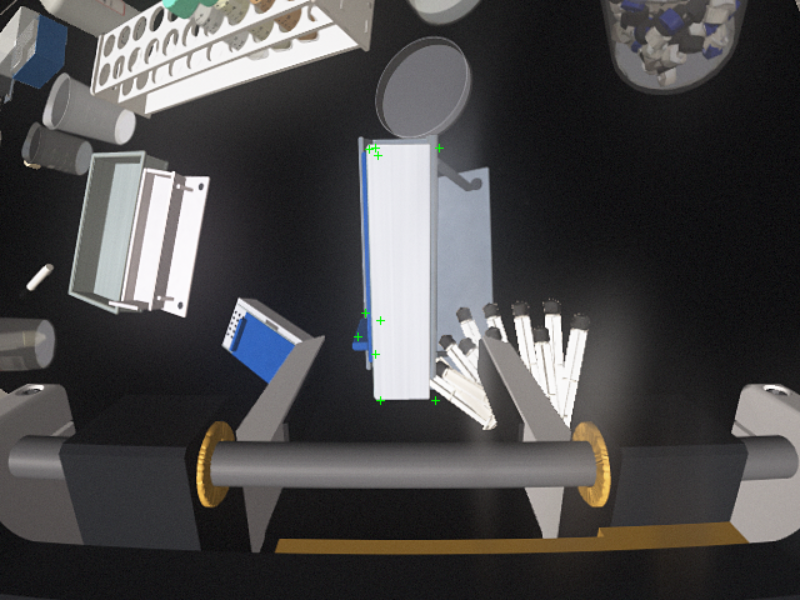

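```bash
python3 - <<'E'
from fit import *
C['w5']=pickle.load(open('w5.c','rb'))
w3=[((-75,40,-17.5),(302,540)),((-75,40,16.5),(367,537)),((75,40,-17.5),(318,176)),((75,40,16.5),(379,163)),((45,38,19.8),(380,228)),((-75,38,19.8),(370,534)),((-75,-29,19.8),(470,529))]
w2=[((-75,40,-17.5),(126,269)),((-75,40,16.5),(148,270)),((75,40,-17.5),(143,95)),((75,40,16.5),(158,98)),((-75,38,19.8),(149,268)),((-75,-29,19.8),(223,266))]
w5=[((-75,40,-17.5),(430,144)),((-75,40,16.5),(370,144)),((75,40,-17.5),(431,399)),((75,40,16.5),(374,399)),((-75,38,19.8),(365,149))]
ob=[('w3',np.array(X)/1e3,((u+.5)/3-.5+140,(v+.5)/3-.5+90),1) for X,(u,v) in w3]+[('w2',np.array(X)/1e3,((u+.5)/1.42-.5,(v+.5)/1.42-.5+80),.5) for X,(u,v) in w2]+[('w5',np.array(X)/1e3,(u/1.25,v/1.25),1) for X,(u,v) in w5]
def f(q):
    M=Rt(*q[3:]);r=[]
    for k,X,uv,w in ob: r+=list((proj(C[k],M@X+q[:3])-uv)*w)
    return np.array(r+[ (q[4]-np.radians(30))*200,(q[5]+np.radians(20))*200])
r=least_squares(f,[.57,-.33,.07,0,.5,-.35],loss='soft_l1');q=r.x;print(q[:3].round(4),np.degrees(q[3:]).round(2));print(f(q).reshape(-1,2).round(1).tolist())
M=Rt(*q[3:]);print('shift in tin',(M.T@(q[:3]-T0)*1e3).round(1))
np.save('tin0.npy',q)
p,Rg=tcp(q[:3],M,16,-1,1.2);plan(p,Rg,8,.066)
E
```

```text
[ 0.5659 -0.3343  0.075 ] [  8.51  29.98 -20.  ]
[[-0.1, -1.2], [-0.6, 1.2], [-0.3, -0.7], [0.4, -0.3], [2.3, 2.9], [1.7, 2.3], [1.3, 2.8], [0.4, -0.7], [-0.6, -0.3], [-1.8, 1.6], [-0.3, -1.4], [0.6, 0.4], [-0.3, 0.7], [2.7, 0.8], [-0.2, 1.2], [-0.1, 0.3], [1.8, 0.5], [-0.8, -2.5], [-0.1, -0.0]]
shift in tin [-1.1  2.   2.7]
from [ 0.5202 -0.3885  0.155 ] dist 0.1064 ang 0.44 perrow mm 13.3 deg 0.06
-0.0005 0.0007 0.0003 0.0004 -0.0002 0.0133 0.066; -0.0005 0.0007 0.0003 0.0004 -0.0002 0.0133 0.066; -0.0005 0.0007 0.0003 0.0003 -0.0002 0.0133 0.066; -0.0005 0.0007 0.0003 0.0003 -0.0002 0.0133 0.066; -0.0005 0.0007 0.0003 0.0003 -0.0002 0.0133 0.066; -0.0005 0.0007 0.0003 0.0003 -0.0002 0.0133 0.066; -0.0005 0.0007 0.0003 0.0003 -0.0002 0.0133 0.066; -0.0005 0.0007 0.0003 0.0003 -0.0002 0.0133 0.066
```

servo_tool(commands="0 0.0005 0 0.0004 -0.0003 0.0133 0.066; 0 0.0005 0 0.0004 -0.0003 0.0133 0.066; 0 0.0005 0 0.0003 -0.0003 0.0133 0.066; 0 0.0005 0 0.0003 -0.0003 0.0133 0.066; 0 0.0005 0 0.0003 -0.0003 0.0133 0.066; 0 0.0005 0 0.0003 -0.0003 0.0133 0.066; 0 0.0005 0 0.0003 -0.0003 0.0133 0.066; 0 0.0005 0 0.0003 -0.0003 0.0133 0.066")

```text
t: 10.33
tool_pos: [0.55, -0.3321, 0.0692]
ee_rot: [0.951, 0.028, 0.149, -0.268]
contact_force: [0.2, 0.2, 0.6]
grip_width: 0.7
gripper_force: 0.0
```

servo_tool(commands="0 0 0 0 0 0 0.05; 0 0 0 0 0 0 0.044; 0 0 0 0 0 0 0.041; 0 0 0 0 0 0 0.039; 0 0 0 0 0 0 0.037; 0 0 0 0 0 0 0.035; 0 0 0 0 0 0 0.03; 0 0 0 0 0 0 0.02", squeeze=25)

```text
t: 11.0
tool_pos: [0.5498, -0.3322, 0.0719]
ee_rot: [0.951, 0.028, 0.149, -0.269]
contact_force: [-4.4, 5.7, 11.3]
grip_width: 0.396
gripper_force: 25.0
```

```bash
python3 - <<'E'
from fit import *
s=bot.sense();q=np.load('tin0.npy');M=Rt(*q[3:]);print(s['tool_pos'],s['contact_force'],s['wrist_torque'],s['grip_width']*.094,s['gripper_force'])
print('tcp in tin',M.T@(s['tool_pos']-q[:3])*1e3)
E
```

```text
[ 0.54982643 -0.332174    0.07189725] [-4.42179243  5.71706637 11.34184378] [2.23876983 0.4759605  0.91534048] 0.03724548587532597 25.003229677677155
tcp in tin [16.28768724  0.73599369  2.32303029]
```

servo_tool(commands="0 0 0 0 0 -0.003 0.02; 0 0 0 0 0 -0.004 0.02; 0 0 0 0 0 -0.006 0.02; 0 0 0 0 0 -0.008 0.02; 0 0 0 0 0 -0.010 0.02; 0 0 0 0 0 -0.012 0.02; 0 0 0 0 0 -0.012 0.02; 0 0 0 0 0 -0.012 0.02")

```text
t: 11.67
tool_pos: [0.5311, -0.369, 0.1258]
ee_rot: [0.951, 0.027, 0.149, -0.268]
contact_force: [-0.3, 0.6, -4.1]
grip_width: 0.391
gripper_force: 25.0
```

```bash
python3 - <<'E'
from fit import *
s=bot.sense();print(s['contact_force'],s['wrist_torque'],s['joint_positions'].round(2))
p,Rg=tcp(TR,MR,16,160,1.2);print(p);plan(p,Rg,16,.02)
E
```

```text
[-0.27265665  0.61537677 -4.0571869 ] [-1.02203297  0.59935993  0.01297406] [ 0.88  0.62 -0.08  1.63 -0.59  1.18 -0.4 ]
[ 0.56346319 -0.03213356  0.19616406]
from [ 0.5311 -0.369   0.1258] dist 0.3456 ang 17.63 perrow mm 21.6 deg 1.1
-0.0022 -0.0149 0.0119 0.0027 -0.0199 0.0079 0.02; -0.0022 -0.0149 0.0119 0.0025 -0.0200 0.0078 0.02; -0.0022 -0.0149 0.0119 0.0024 -0.0200 0.0077 0.02; -0.0022 -0.0149 0.0119 0.0023 -0.0201 0.0076 0.02; -0.0022 -0.0149 0.0119 0.0022 -0.0201 0.0075 0.02; -0.0022 -0.0149 0.0119 0.0020 -0.0202 0.0075 0.02; -0.0022 -0.0149 0.0119 0.0019 -0.0202 0.0074 0.02; -0.0022 -0.0149 0.0119 0.0018 -0.0202 0.0073 0.02
-0.0022 -0.0149 0.0119 0.0016 -0.0203 0.0073 0.02; -0.0022 -0.0149 0.0119 0.0015 -0.0203 0.0072 0.02; -0.0022 -0.0149 0.0119 0.0014 -0.0203 0.0071 0.02; -0.0022 -0.0149 0.0119 0.0012 -0.0204 0.0071 0.02; -0.0022 -0.0149 0.0119 0.0011 -0.0204 0.0070 0.02; -0.0022 -0.0149 0.0119 0.0010 -0.0204 0.0069 0.02; -0.0022 -0.0149 0.0119 0.0008 -0.0205 0.0069 0.02; -0.0022 -0.0149 0.0119 0.0007 -0.0205 0.0068 0.02
```

servo_tool(commands="-0.002 -0.015 0.012 0.0025 -0.020 0.002 0.02; -0.002 -0.015 0.012 0.0025 -0.020 0.003 0.02; -0.002 -0.015 0.012 0.0025 -0.020 0.004 0.02; -0.002 -0.015 0.012 0.0025 -0.020 0.005 0.02; -0.002 -0.015 0.012 0.002 -0.020 0.0075 0.02; -0.002 -0.015 0.012 0.002 -0.020 0.0075 0.02; -0.002 -0.015 0.012 0.002 -0.020 0.0075 0.02; -0.002 -0.015 0.012 0.002 -0.020 0.0075 0.02")

```text
t: 12.33
tool_pos: [0.5437, -0.2085, 0.1745]
ee_rot: [0.961, -0.004, 0.079, -0.265]
contact_force: [0.3, -0.2, -3.5]
grip_width: 0.393
gripper_force: 25.0
```

servo_tool(commands="-0.002 -0.015 0.012 0.0015 -0.020 0.007 0.02; -0.002 -0.015 0.012 0.0015 -0.020 0.007 0.02; -0.002 -0.015 0.012 0.0015 -0.020 0.007 0.02; -0.002 -0.015 0.012 0.001 -0.020 0.007 0.02; -0.002 -0.015 0.012 0.001 -0.020 0.007 0.02; -0.002 -0.015 0.012 0.001 -0.020 0.007 0.02; -0.002 -0.015 0.012 0.001 -0.020 0.007 0.02; -0.002 -0.014 0.011 0.001 -0.020 0.007 0.02")

```text
t: 13.0
tool_pos: [0.56, -0.0429, 0.2089]
ee_rot: [0.965, -0.034, 0.009, -0.26]
contact_force: [1.1, -0.1, -3.7]
grip_width: 0.396
gripper_force: 25.0
```

```bash
python3 - <<'E'
from fit import *
snapshot('wrist');c=calibration('wrist');im=snapshot('wrist');save('w6',im);pickle.dump(c,open('w6.c','wb'));s=bot.sense();print(s['tool_pos'],s['contact_force'],s['joint_positions'].round(2),s['joint_vel'].round(3))
np.savez('p6.npz',p=s['tool_pos'],q=s['ee_rot'])
b=im[:,:,::-1].copy()
Mt=R.from_quat(s['ee_rot']).as_matrix()@(G@F).T;Tt=s['tool_pos']-Mt@np.array([.016,-.001,.0012])
def mk(T,M,Xs,col):
    for X in Xs:
        u=proj(c,T+M@(np.array(X)/1e3));cv2.drawMarker(b,tuple(int(round(v)) for v in u),col,0,7,1);print(X,u.round(1))
mk(Tt,Mt,[(x,y,z) for x in(-75,75) for y in (40,-40) for z in(-17.5,16.5)],(0,255,0))
mk(TR,MR,[(x,-40,-18.2) for x in(-80,80)]+[(x,-10,-18.2) for x in(-80,80)]+[(x,-30,17.3) for x in(-80,80)],(0,0,255))
cv2.imwrite('pics/w6o.png',cv2.resize(b,(800,600)))
p,Rg=tcp(TR,MR,16,160,1.2);print(p);plan(p,Rg,8,.02)
E
```

```text
[ 0.56056674 -0.0399116   0.20961027] [ 0.0387833  -0.52207354 -4.27934555] [ 0.41  0.34 -0.16  1.83 -0.52  1.13 -1.12] [ 0.038  0.012  0.041  0.004  0.01  -0.006  0.061]
(-75, 40, -17.5) [377.   99.2]
(-75, 40, 16.5) [285.7  99.1]
(-75, -40, -17.5) [356.5 117.3]
(-75, -40, 16.5) [299.5 117.3]
(75, 40, -17.5) [364.2 429.6]
(75, 40, 16.5) [294.4 429.7]
(75, -40, -17.5) [351.3 341.7]
(75, -40, 16.5) [303.1 341.8]
(-80, -40, -18.2) [343.1 123.7]
(80, -40, -18.2) [340.6 263.6]
(-80, -10, -18.2) [344.7 121.7]
(80, -10, -18.2) [341.8 272.4]
(-80, -30, 17.3) [310.1 122.9]
(80, -30, 17.3) [310.6 266.2]
[ 0.56346319 -0.03213356  0.19616406]
from [ 0.5606 -0.0399  0.2096] dist 0.0158 ang 0.43 perrow mm 2.0 deg 0.05
-0.0006 0.0003 0.0006 0.0003 -0.0000 0.0020 0.02; -0.0006 0.0003 0.0006 0.0003 -0.0000 0.0020 0.02; -0.0006 0.0003 0.0006 0.0003 -0.0000 0.0020 0.02; -0.0006 0.0003 0.0006 0.0003 -0.0000 0.0020 0.02; -0.0006 0.0003 0.0006 0.0003 -0.0000 0.0020 0.02; -0.0006 0.0003 0.0006 0.0003 -0.0000 0.0020 0.02; -0.0006 0.0003 0.0006 0.0003 -0.0000 0.0020 0.02; -0.0006 0.0003 0.0006 0.0003 -0.0000 0.0020 0.02
```

View pics/w6o.png

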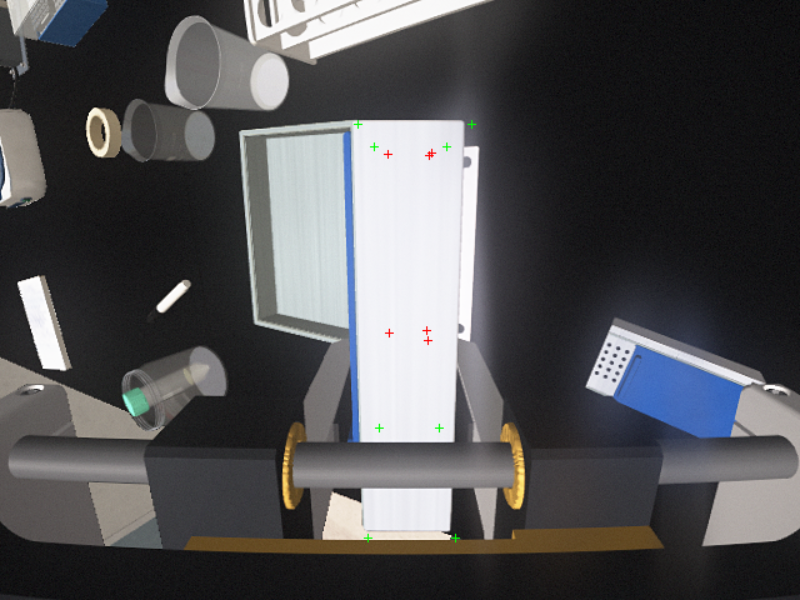

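```bash
python3 - <<'E'
from fit import *
snapshot('wrist');s=bot.sense();c=calibration('wrist');im=snapshot('wrist');s2=bot.sense();save('w7',im);pickle.dump(c,open('w7.c','wb'));print(s['tool_pos'],s2['tool_pos'],s['contact_force'])
Mt=R.from_quat(s['ee_rot']).as_matrix();Rc=np.array(c['R']);o=-Rc.T@np.array(c['t'])
print('cam in tool',Mt.T@(o-s['tool_pos']));print((Mt.T@Rc.T).round(4))
Mt=Mt@(G@F).T;Tt=s['tool_pos']-Mt@np.array([.016,-.001,.0012])
for x in (-70,-30,0):
    a,b=[proj(c,Tt+Mt@(np.array([x,40,z])/1e3)) for z in (16.5,-17.5)]
    v=int(round(a[1]));row=im[v].astype(int);print(x,a.round(1),b.round(1))
    w=[u for u in range(260,400) if row[u].min()>150];print(w[0],w[-1], [row[u].tolist() for u in range(w[0]-3,w[0]+2)],[row[u].tolist() for u in range(w[-1]-1,w[-1]+4)])
E
```

```text
[ 0.56026384 -0.04199489  0.20895318] [ 0.56004652 -0.04338717  0.20848617] [ 4.68822838e-04 -5.40826419e-01 -3.75920120e+00]
cam in tool [ 7.30886799e-02  5.30337189e-05 -1.78306401e-01]
[[ 1.100e-03 -9.675e-01 -2.529e-01]
 [ 1.000e+00  1.000e-03  5.000e-04]
 [-2.000e-04 -2.529e-01  9.675e-01]]
-70 [281.6 113. ] [371.8 113.2]
260 370 [[202, 213, 213], [205, 212, 214], [208, 217, 215], [207, 216, 215], [205, 214, 214]] [[224, 226, 232], [209, 207, 212], [148, 147, 152], [101, 102, 113], [111, 105, 115]]
-30 [284.1 217.1] [368.4 217.2]
260 374 [[210, 219, 219], [210, 221, 220], [214, 224, 224], [213, 220, 221], [212, 221, 224]] [[253, 252, 254], [251, 245, 246], [124, 121, 133], [110, 108, 122], [116, 117, 127]]
0 [286.1 286.4] [365.9 286.5]
286 365 [[82, 124, 207], [77, 118, 196], [111, 134, 169], [210, 216, 215], [225, 228, 232]] [[234, 236, 240], [200, 194, 195], [122, 119, 122], [134, 133, 137], [133, 129, 133]]
```

```bash
python3 - <<'E'
from fit import *
s=bot.sense();snapshot('wrist');s=bot.sense();c=calibration('wrist');im=snapshot('wrist');s2=bot.sense();save('w8',im);pickle.dump(c,open('w8.c','wb'));print(s['tool_pos'],s2['tool_pos'])
for n,X in [('TL',(.4967,.0147,.003)),('BL',(.6701,.0024,.003)),('A',(.509,.0236,.003)),('B',(.6581,.0131,.003))]: print(n,proj(c,X).round(1))
cr=im[100:300,350:410,::-1];cv2.imwrite('pics/w8c.png',cv2.resize(cr[:100],(480,800),interpolation=2)[:600])
k=np.hstack([cv2.resize(im[105:165,345:405,::-1],(400,400),interpolation=2),cv2.resize(im[230:290,345:405,::-1],(400,400),interpolation=2)]);cv2.imwrite('pics/w8k.png',k)
E
```

```text
[ 0.55992583 -0.04411264  0.2081889 ] [ 0.5598558  -0.04441346  0.20798717]
TL [370.2 271.5]
BL [375.9 115.6]
A [362.9 260.8]
B [366.9 128.3]
```

View pics/w8k.png

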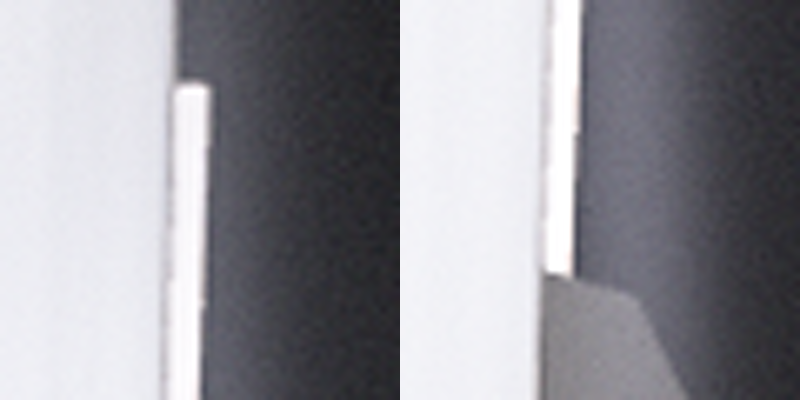

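```bash
sed -i 's/^TR=.*;MR/TR=np.array([.584,.0443,.0575]);MR/' fit.py; python3 - <<'E'
from fit import *
im=cv2.imread('pics/w8.png').astype(int);c=pickle.load(open('w8.c','rb'))
s=bot.sense();Mt=R.from_quat(s['ee_rot']).as_matrix()@(G@F).T;Tt=s['tool_pos']-Mt@np.array([.016,-.001,.0012])
print(proj(c,Tt+Mt@np.array([-.075,.04,0])).round(1));print([(v,im[v,325].min()) for v in range(90,108)])
print(s['tool_pos'],s['contact_force'])
p,Rg=tcp(TR,MR,16,45,1.2);print(p);plan(p,Rg,16,.02)
E
```

```text
[326.5  99.1]
[(90, np.int64(56)), (91, np.int64(50)), (92, np.int64(53)), (93, np.int64(55)), (94, np.int64(58)), (95, np.int64(42)), (96, np.int64(206)), (97, np.int64(235)), (98, np.int64(238)), (99, np.int64(239)), (100, np.int64(238)), (101, np.int64(237)), (102, np.int64(238)), (103, np.int64(238)), (104, np.int64(237)), (105, np.int64(238)), (106, np.int64(239)), (107, np.int64(237))]
[ 0.5598558  -0.04441346  0.20798717] [ 1.39032514 -0.00439799 -3.71593616]
[0.56652425 0.02402285 0.09707114]
from [ 0.5599 -0.0444  0.208 ] dist 0.1305 ang 0.22 perrow mm 8.2 deg 0.01
-0.0002 0.0000 -0.0000 0.0001 -0.0002 0.0082 0.02; -0.0002 0.0000 -0.0000 0.0001 -0.0002 0.0082 0.02; -0.0002 0.0000 -0.0000 0.0001 -0.0002 0.0082 0.02; -0.0002 0.0000 -0.0000 0.0001 -0.0002 0.0082 0.02; -0.0002 0.0000 -0.0000 0.0001 -0.0002 0.0082 0.02; -0.0002 0.0000 -0.0000 0.0001 -0.0002 0.0082 0.02; -0.0002 0.0000 -0.0000 0.0001 -0.0002 0.0082 0.02; -0.0002 0.0000 -0.0000 0.0001 -0.0002 0.0082 0.02
-0.0002 0.0000 -0.0000 0.0001 -0.0002 0.0082 0.02; -0.0002 0.0000 -0.0000 0.0001 -0.0002 0.0082 0.02; -0.0002 0.0000 -0.0000 0.0001 -0.0002 0.0082 0.02; -0.0002 0.0000 -0.0000 0.0001 -0.0002 0.0082 0.02; -0.0002 0.0000 -0.0000 0.0001 -0.0002 0.0082 0.02; -0.0002 0.0000 -0.0000 0.0001 -0.0002 0.0082 0.02; -0.0002 0.0000 -0.0000 0.0001 -0.0003 0.0082 0.02; -0.0002 0.0000 -0.0000 0.0001 -0.0003 0.0082 0.02
```

servo_tool(commands="0 0 0 0 -0.0004 0.019 0.02; 0 0 0 0 -0.0004 0.019 0.02; 0 0 0 0 -0.0004 0.019 0.02; 0 0 0 0 -0.0004 0.018 0.02; 0 0 0 0 -0.0004 0.018 0.02; 0 0 0 0 -0.0004 0.017 0.02; 0 0 0 0 -0.0004 0.013 0.02; 0 0 0 0 -0.0004 0.0075 0.02")

```text
t: 13.97
tool_pos: [0.5641, 0.0249, 0.0954]
ee_rot: [0.965, -0.034, 0.008, -0.261]
contact_force: [0.2, -0.5, -4.0]
grip_width: 0.396
gripper_force: 25.0
```

```bash
python3 - <<'E'
from fit import *
for _ in range(3): snapshot('wrist')
s=bot.sense();print(s['tool_pos'],s['contact_force'],s['joint_positions'].round(2))
print('in rest',MR.T@(s['tool_pos']-TR)*1e3)
p,Rg=tcp(TR,MR,17.5,5,1.2);plan(p,Rg,8,.02)
r=[spot_point('wrist',q)[:2] for q in('rest_seat','tin_centre')];c=calibration('wrist');print(r,proj(c,TR))
E
```

```text
[0.56457622 0.0245373  0.09665321] [ 0.03994962 -0.53612354 -3.76264033] [ 0.34  0.46 -0.21  1.95 -0.58  0.87 -1.09]
in rest [17.97949609 44.45027393  1.31629591]
from [0.5646 0.0245 0.0967] dist 0.0395 ang 0.26 perrow mm 4.9 deg 0.03
-0.0006 0.0001 0.0000 0.0001 0.0000 0.0049 0.02; -0.0006 0.0001 0.0000 0.0001 0.0000 0.0049 0.02; -0.0006 0.0001 0.0000 0.0001 0.0000 0.0049 0.02; -0.0006 0.0001 0.0000 0.0001 0.0000 0.0049 0.02; -0.0006 0.0001 0.0000 0.0001 0.0000 0.0049 0.02; -0.0006 0.0001 0.0000 0.0001 0.0000 0.0049 0.02; -0.0006 0.0001 0.0000 0.0001 0.0000 0.0049 0.02; -0.0006 0.0001 0.0000 0.0001 0.0000 0.0049 0.02
[[], []] [324.42464163 234.31789548]
```

servo_tool(commands="0 0 0 0 0 0.004 0.02; 0 0 0 0 0 0.004 0.02; 0 0 0 0 0 0.004 0.02; 0 0 0 0 0 0.004 0.02; 0 0 0 0 0 0.003 0.02; 0 0 0 0 0 0.003 0.02; 0 0 0 0 0 0.003 0.02; 0 0 0 0 0 0 0.02")

```text
t: 14.88
tool_pos: [0.5652, 0.0382, 0.0746]
ee_rot: [0.965, -0.033, 0.008, -0.261]
contact_force: [-0.1, -0.4, -4.6]
grip_width: 0.389
gripper_force: 25.0
```

servo_tool(commands="0 0 0 0 0 0.002 0.02; 0 0 0 0 0 0.002 0.02; 0 0 0 0 0 0.002 0.02; 0 0 0 0 0 0.002 0.02; 0 0 0 0 0 0.001 0.02; 0 0 0 0 0 0.001 0.02; 0 0 0 0 0 0 0.02; 0 0 0 0 0 0 0.02")

```text
t: 15.55
tool_pos: [0.5658, 0.0428, 0.0665]
ee_rot: [0.965, -0.034, 0.009, -0.261]
contact_force: [0.1, 0.5, -2.9]
grip_width: 0.394
gripper_force: 25.0
```

```bash
python3 - <<'E'
from fit import *
s=bot.sense();print('in rest',MR.T@(s['tool_pos']-TR)*1e3,'F tin axes',MR.T@s['contact_force'])
E
```

```text
in rest [18.02175859  9.16550658  2.04320609] F tin axes [-0.0348884  -2.81452154 -1.0169396 ]
```

servo_tool(commands="0 0 0 0 0 0.001 0.02; 0 0 0 0 0 0.001 0.02; 0 0 0 0 0 0.001 0.02; 0 0 0 0 0 0.001 0.02; 0 0 0 0 0 0.001 0.02; 0 0 0 0 0 0.001 0.02; 0 0 0 0 0 0 0.02; 0 0 0 0 0 0 0.02")

```text
t: 16.22
tool_pos: [0.566, 0.0458, 0.0612]
ee_rot: [0.965, -0.034, 0.009, -0.261]
contact_force: [0.4, 0.3, -3.8]
grip_width: 0.396
gripper_force: 25.0
```

```bash
python3 - <<'E'
from fit import *
s=bot.sense();print('in rest',MR.T@(s['tool_pos']-TR)*1e3,'F tin axes',MR.T@s['contact_force'],MR.T@s['wrist_torque'])
E
```

```text
in rest [18.06376768  3.10018303  2.09569449] F tin axes [-0.41727649 -3.50249463 -1.63193514] [ 0.88657737 -0.01761027  0.15967179]
```

servo_tool(commands="0 0 0 0 0 0.0005 0.02; 0 0 0 0 0 0.0005 0.02; 0 0 0 0 0 0.0005 0.02; 0 0 0 0 0 0.0005 0.02; 0 0 0 0 0 0.0005 0.02; 0 0 0 0 0 0.0005 0.02; 0 0 0 0 0 0 0.02; 0 0 0 0 0 0 0.02")

```text
t: 16.88
tool_pos: [0.5661, 0.0474, 0.0587]
ee_rot: [0.965, -0.034, 0.009, -0.261]
contact_force: [0.5, 0.0, -4.1]
grip_width: 0.389
gripper_force: 25.0
```

```bash
python3 - <<'E'
from fit import *
s=bot.sense();print('in rest',MR.T@(s['tool_pos']-TR)*1e3,'F tin axes',MR.T@s['contact_force'],MR.T@s['wrist_torque'])
E
```

```text
in rest [18.07085092  0.11583011  2.12867365] F tin axes [-0.53619023 -3.54179953 -1.98172787] [ 0.75955383 -0.0879909   0.13492286]
```

servo_tool(commands="0 0 0 0 0 0.0005 0.02; 0 0 0 0 0 0.0005 0.02; 0 0 0 0 0 0.0005 0.02; 0 0 0 0 0 0.0005 0.02; 0 0 0 0 0 0.0005 0.02; 0 0 0 0 0 0 0.02; 0 0 0 0 0 0 0.02; 0 0 0 0 0 0 0.02")

```text
t: 17.55
tool_pos: [0.5662, 0.0486, 0.0566]
ee_rot: [0.965, -0.034, 0.009, -0.261]
contact_force: [1.0, 0.9, -4.6]
grip_width: 0.394
gripper_force: 25.0
```

```bash
python3 - <<'E'
from fit import *
s=bot.sense();print('in rest',MR.T@(s['tool_pos']-TR)*1e3,'F tin axes',MR.T@s['contact_force'],MR.T@s['wrist_torque'])
E
```

```text
in rest [18.02865125 -2.31744089  2.14216647] F tin axes [-0.95248508 -4.4983711  -1.44002718] [ 0.88802449 -0.07895354  0.1354738 ]
```

servo_tool(commands="0 0 0 0 0 0.0005 0.02; 0 0 0 0 0 0.0005 0.02; 0 0 0 0 0 0.0005 0.02; 0 0 0 0 0 0.0005 0.02; 0 0 0 0 0 0.0005 0.02; 0 0 0 0 0 0.0005 0.02; 0 0 0 0 0 0 0.02; 0 0 0 0 0 0 0.02")

```text
t: 18.22
tool_pos: [0.5668, 0.0494, 0.0551]
ee_rot: [0.965, -0.034, 0.009, -0.261]
contact_force: [-8.4, -6.8, 18.5]
grip_width: 0.39
gripper_force: 25.0
```

```bash
python3 - <<'E'
from fit import *
s=bot.sense();print('in rest',MR.T@(s['tool_pos']-TR)*1e3,'F tin axes',MR.T@s['contact_force'],MR.T@s['wrist_torque'])
E
```

```text
in rest [17.55261734 -4.04480383  2.15085651] F tin axes [ 7.92556744 19.73906382  2.89056641] [ 0.05569444 -0.15512335  1.50961509]
```

servo_tool(commands="0 0 0 0 0 -0.0008 0.02; 0 0 0 0 0 -0.0007 0.02; 0 0 0 0 0 0 0.037; 0 0 0 0 0 0 0.04; 0 0 0 0 0 0 0.045; 0 0 0 0 0 0 0.055; 0 0 0 0 0 0 0.066; 0 0 0 0 0 0 0.066")

```text
t: 18.88
tool_pos: [0.5663, 0.0494, 0.0553]
ee_rot: [0.965, -0.034, 0.009, -0.261]
contact_force: [0.4, 0.3, -0.7]
grip_width: 0.651
gripper_force: 0.0
```

```bash
python3 - <<'E'
from fit import *
s=bot.sense();print('in rest',MR.T@(s['tool_pos']-TR)*1e3,'F',s['contact_force'],s['joint_positions'].round(2))
E
```

```text
in rest [17.99074301 -3.8340138   2.18990697] F [ 0.40113485  0.28667675 -0.71949007] [ 0.31  0.52 -0.24  1.98 -0.61  0.77 -1.07]
```

servo_tool(commands="0 0 0 0 0 -0.006 0.066; 0 0 0 0 0 -0.012 0.066; 0 0 0 0 0 -0.016 0.066; 0 0 0 0 0 -0.018 0.066; 0 0 0 0 0 -0.020 0.066; 0 0 0 0 0 -0.020 0.066; 0 0 0 0 0 -0.020 0.066; 0 0 0 0 0 -0.014 0.066")

```text
t: 19.55
tool_pos: [0.5623, -0.0158, 0.1667]
ee_rot: [0.965, -0.034, 0.01, -0.26]
contact_force: [0.3, 0.3, 0.5]
grip_width: 0.7
gripper_force: 0.0
```

```bash
python3 - <<'E'
from fit import *
for _ in range(4): snapshot('wrist')
s=bot.sense();c=calibration('wrist');im=snapshot('wrist');save('w9',im);pickle.dump(c,open('w9.c','wb'));print(s['tool_pos'],bot.sense()['tool_pos'])
T2=TR+MR@np.array([0,-.003,.001])
for X in [(x,40,z) for x in(-75,75) for z in(-17.5,16.5)]+[(-75,38,19.8),(45,38,19.8)]: print(X,proj(c,T2+MR@(np.array(X)/1e3)).round(1))
g=im.min(2).astype(int)
for x in (-70,-40,-10,20):
    a,b=[proj(c,T2+MR@(np.array([x,40,z])/1e3)) for z in (16.5,-17.5)]
    v=int(round(a[1]));w=np.flatnonzero(g[v,260:420]>150)+260
    runs=np.split(w,np.flatnonzero(np.diff(w)>1)+1);print(x,v,a.round(1),b.round(1),[(r[0],r[-1]) for r in runs if len(r)>5])
    hsv=cv2.cvtColor(im[v:v+1],cv2.COLOR_RGB2HSV)[0];bl=[u for u in range(220,420) if 100<hsv[u,0]<125 and hsv[u,1]>120];print('blue',bl[:1],bl[-1:])
for u in (320,330,340): 
    w=np.flatnonzero(g[60:360,u]>150)+60;runs=np.split(w,np.flatnonzero(np.diff(w)>1)+1);print('col',u,[(r[0],r[-1]) for r in runs if len(r)>5])
for q in ('tin_centre','lid_rib','tin_chamber'): print(q,[(np.round(d['uv'],1).tolist(),round(d['conf'],2)) for d in spot_point('wrist',q)][:3])
for n,X in(('tin_centre',(0,0,0)),('rib',(39,4.5,25))): print(n,proj(c,T2+MR@(np.array(X)/1e3)).round(1))
E
```

```text
[ 0.56191761 -0.01424694  0.16444743] [ 0.56160029 -0.01377622  0.16388467]
(-75, 40, -17.5) [347.6 120.2]
(-75, 40, 16.5) [300.9 120.1]
(75, 40, -17.5) [344.  309.4]
(75, 40, 16.5) [303.3 309.3]
(-75, 38, 19.8) [296.5 120.3]
(45, 38, 19.8) [298.9 274.6]
-70 127 [300.9 127.2] [347.5 127.3] [(np.int64(260), np.int64(278)), (np.int64(301), np.int64(372)), (np.int64(382), np.int64(388))]
blue [298] [300]
-40 169 [301.4 168.8] [346.8 168.9] [(np.int64(260), np.int64(279)), (np.int64(302), np.int64(386))]
blue [299] [300]
-10 208 [301.9 208.3] [346.1 208.4] [(np.int64(260), np.int64(280)), (np.int64(302), np.int64(385))]
blue [299] [299]
20 246 [302.4 245.8] [345.3 245.9] [(np.int64(260), np.int64(281)), (np.int64(303), np.int64(383))]
blue [300] [301]
col 320 [(np.int64(121), np.int64(310))]
col 330 [(np.int64(121), np.int64(310))]
col 340 [(np.int64(114), np.int64(119)), (np.int64(121), np.int64(310))]
tin_centre [([568.3, 331.5], 0.8)]
lid_rib [([296.9, 258.3], 0.88)]
tin_chamber [([541.0, 318.0], 0.9)]
tin_centre [323.3 211.9]
rib [295.6 255.2]
```

```bash
sed -i 's/^TR=.*;MR/TR=np.array([.584,.0443,.0575]);MR/; /^MR/!b' fit.py; cat >> fit.py <<'E'
T2=TR+MR@np.array([-.0005,-.003,.001])
def st():
    s=bot.sense();print('in T2',(MR.T@(s['tool_pos']-T2)*1e3).round(2),'F tin',(MR.T@s['contact_force']).round(1),'q',s['joint_positions'].round(2),'w',round(s['grip_width']*94,1))
E
python3 - <<'E'
from fit import *
st()
p,Rg=tcp(T2,MR,14,16,-1.5);plan(p,Rg,8,.05)
E
```

```text
in T2 [ 18.88 124.35   0.71] F tin [-0.8 -0.7 -0.1] q [ 0.38  0.38 -0.18  1.89 -0.54  1.03 -1.11] w 65.9
from [ 0.5615 -0.0135  0.1634] dist 0.1085 ang 0.31 perrow mm 13.6 deg 0.04
-0.0006 0.0003 0.0001 0.0006 0.0003 0.0135 0.05; -0.0006 0.0003 0.0001 0.0006 0.0003 0.0135 0.05; -0.0006 0.0003 0.0001 0.0006 0.0003 0.0135 0.05; -0.0006 0.0003 0.0001 0.0006 0.0003 0.0135 0.05; -0.0006 0.0003 0.0001 0.0006 0.0003 0.0135 0.05; -0.0006 0.0003 0.0001 0.0006 0.0003 0.0135 0.05; -0.0006 0.0003 0.0001 0.0006 0.0003 0.0135 0.05; -0.0006 0.0003 0.0001 0.0006 0.0003 0.0135 0.05
```

servo_tool(commands="-0.0006 0 0 0.0008 0.0004 0.015 0.05; -0.0006 0 0 0.0008 0.0004 0.015 0.05; -0.0006 0 0 0.0008 0.0004 0.014 0.05; -0.0006 0 0 0.0008 0.0004 0.012 0.05; -0.0006 0 0 0.0008 0.0003 0.008 0.05; -0.0006 0 0 0.0008 0.0003 0.004 0.05; -0.0006 0 0 0 0 0 0.05; 0 0 0 0 0 0 0.05")

```text
t: 20.62
tool_pos: [0.5691, 0.0177, 0.1043]
ee_rot: [0.965, -0.034, 0.009, -0.259]
contact_force: [0.1, 0.4, -0.0]
grip_width: 0.531
gripper_force: 0.0
```

```bash
python3 - <<'E'
from fit import *
st()
p,Rg=tcp(T2,MR,14,16,-1.5);plan(p,Rg,8,.05)
E
```

```text
in T2 [13.5  57.36 -1.49] F tin [-0.  -0.3  0.4] q [ 0.34  0.46 -0.21  1.93 -0.57  0.89 -1.1 ] w 49.9
from [0.5691 0.0177 0.1043] dist 0.0414 ang 0.07 perrow mm 5.2 deg 0.01
-0.0000 0.0001 0.0001 -0.0001 0.0000 0.0052 0.05; -0.0000 0.0001 0.0001 -0.0001 0.0000 0.0052 0.05; -0.0000 0.0001 0.0001 -0.0001 0.0000 0.0052 0.05; -0.0000 0.0001 0.0001 -0.0001 0.0000 0.0052 0.05; -0.0000 0.0001 0.0001 -0.0001 0.0000 0.0052 0.05; -0.0000 0.0001 0.0001 -0.0001 0.0000 0.0052 0.05; -0.0000 0.0001 0.0001 -0.0001 0.0000 0.0052 0.05; -0.0000 0.0001 0.0001 -0.0001 0.0000 0.0052 0.05
```

servo_tool(commands="0 0 0 0 0 0.006 0.05; 0 0 0 0 0 0.007 0.05; 0 0 0 0 0 0.007 0.05; 0 0 0 0 0 0.007 0.05; 0 0 0 0 0 0.006 0.05; 0 0 0 0 0 0.005 0.05; 0 0 0 0 0 0.0034 0.05; 0 0 0 0 0 0 0.05")

```text
t: 21.28
tool_pos: [0.57, 0.0391, 0.0676]
ee_rot: [0.965, -0.033, 0.008, -0.259]
contact_force: [0.6, 0.4, 0.8]
grip_width: 0.53
gripper_force: 0.0
```

```bash
python3 - <<'E'
from fit import *
st()
E
```

```text
in T2 [14.12 14.9  -1.32] F tin [-0.6  0.5  0.8] q [ 0.32  0.51 -0.23  1.96 -0.59  0.81 -1.08] w 49.8
```

servo_tool(commands="0 0 0 -0.004 0 0 0.05; 0 0 0 -0.005 0 0 0.05; 0 0 0 -0.005 0 0 0.05; 0 0 0 -0.005 0 0 0.05; 0 0 0 -0.005 0 0 0.05; 0 0 0 -0.006 0 0 0.05; 0 0 0 -0.006 0 0 0.05; 0 0 0 -0.006 0 0 0.05")

```text
t: 21.95
tool_pos: [0.5278, 0.0414, 0.0684]
ee_rot: [0.965, -0.034, 0.009, -0.259]
contact_force: [-0.1, -0.4, 1.0]
grip_width: 0.535
gripper_force: 0.0
```

```bash
python3 - <<'E'
from fit import *
st()
E
```

```text
in T2 [56.37 15.88 -1.43] F tin [0.1 1.1 0.2] q [ 0.35  0.46 -0.24  2.05 -0.62  0.78 -1.04] w 50.3
```

servo_tool(commands="0 0 0 -0.006 0 0 0.05; 0 0 0 -0.006 0 0 0.05; 0 0 0 -0.006 0 0 0.05; 0 0 0 -0.006 0 0 0.05; 0 0 0 -0.006 0 0 0.05; 0 0 0 -0.005 0 0 0.05; 0 0 0 -0.004 0 0 0.05; 0 0 0 -0.003 0 0 0.05")

```text
t: 22.62
tool_pos: [0.486, 0.0444, 0.0684]
ee_rot: [0.965, -0.034, 0.009, -0.259]
contact_force: [0.7, 0.0, -0.5]
grip_width: 0.534
gripper_force: 0.0
```

```bash
python3 - <<'E'
from fit import *
st()
E
```

```text
in T2 [98.24 15.86 -1.46] F tin [-0.7 -0.5 -0.2] q [ 0.37  0.41 -0.26  2.14 -0.64  0.75 -1.  ] w 50.2
```

servo_tool(commands="0 0 0 -0.001 0 0 0.05; 0 0 0 -0.001 0 0 0.05; 0 0 0 -0.001 0 0 0.05; 0 0 0 -0.001 0 0 0.05; 0 0 0 -0.001 0 0 0.05; 0 0 0 -0.001 0 0 0.05; 0 0 0 -0.001 0 0 0.05; 0 0 0 0 0 0 0.05")

```text
t: 23.28
tool_pos: [0.4794, 0.0448, 0.0684]
ee_rot: [0.965, -0.034, 0.009, -0.259]
contact_force: [0.0, -0.9, 0.6]
grip_width: 0.533
gripper_force: 0.0
```

```bash
python3 - <<'E'
from fit import *
st()
E
```

```text
in T2 [104.9   15.84  -1.5 ] F tin [-0.1  0.9 -0.5] q [ 0.38  0.4  -0.26  2.15 -0.65  0.74 -0.99] w 50.1
```

servo_tool(commands="0 0 0 -0.001 0 0 0.05; 0 0 0 -0.001 0 0 0.05; 0 0 0 -0.001 0 0 0.05; 0 0 0 -0.001 0 0 0.05; 0 0 0 -0.001 0 0 0.05; 0 0 0 0 0 0 0.05; 0 0 0 0 0 0 0.05; 0 0 0 0 0 0 0.05")

```text
t: 23.95
tool_pos: [0.4746, 0.0452, 0.0684]
ee_rot: [0.965, -0.034, 0.009, -0.259]
contact_force: [1.8, 1.0, -0.8]
grip_width: 0.534
gripper_force: 0.5
```

```bash
python3 - <<'E'
from fit import *
st()
E
```

```text
in T2 [109.72  15.87  -1.51] F tin [-1.7 -1.3  0.6] q [ 0.38  0.4  -0.27  2.16 -0.65  0.74 -0.99] w 50.2
```

servo_tool(commands="0 0 0 -0.001 0 0 0.05; 0 0 0 -0.001 0 0 0.05; 0 0 0 -0.001 0 0 0.05; 0 0 0 -0.001 0 0 0.05; 0 0 0 0 0 0 0.05; 0 0 0 0 0 0 0.05; 0 0 0 0 0 0 0.05; 0 0 0 0 0 0 0.05")

```text
t: 24.62
tool_pos: [0.4721, 0.0449, 0.0686]
ee_rot: [0.965, -0.034, 0.01, -0.258]
contact_force: [10.5, 0.4, -6.3]
grip_width: 0.532
gripper_force: 4.9
```

```bash
python3 - <<'E'
from fit import *
st()
E
```

```text
in T2 [112.13  16.24  -1.75] F tin [-10.5  -6.   -2.1] q [ 0.38  0.39 -0.27  2.17 -0.65  0.74 -0.98] w 50.0
```

servo_tool(commands="0 0 0 0.003 0 0 0.05; 0 0 0 0.008 0 0 0.05; 0 0 0 0.013 0 0 0.05; 0 0 0 0.014 0 0 0.05; 0 0 0 0.014 0 0 0.05; 0 0 0 0.013 0 0 0.05; 0 0 0 0.010 0 0 0.05; 0 0 0 0.005 0 0 0.05")

```text
t: 25.28
tool_pos: [0.5515, 0.0401, 0.0682]
ee_rot: [0.965, -0.033, 0.009, -0.259]
contact_force: [-1.3, -0.3, -0.1]
grip_width: 0.53
gripper_force: 0.0
```

servo_tool(commands="0 0 0 0 -0.0008 0.003 0.05; 0 0 0 0 -0.0008 0.003 0.05; 0 0 0 0 -0.0006 0.003 0.05; 0 0 0 0 -0.0004 0.003 0.05; 0 0 0 0 0 0.003 0.05; 0 0 0 0 0 0.002 0.05; 0 0 0 0 0 0 0.05; 0 0 0 0 0 0 0.05")

```text
t: 25.95
tool_pos: [0.551, 0.0506, 0.0549]
ee_rot: [0.965, -0.034, 0.009, -0.259]
contact_force: [0.4, -0.4, -0.2]
grip_width: 0.535
gripper_force: 0.0
```

```bash
python3 - <<'E'
from fit import *
st()
p,Rg=tcp(T2,MR,34,-1,1.2);plan(p,Rg,8,.05)
c=calibration('top')
im=snapshot('top');save('t9',im)
for X in [(5+4,38,19.8),(125+4,38,19.8),(5+4,-29,19.8),(125+4,-29,19.8)]: print(proj(c,T2+MR@(np.array(X)/1e3)).round(1))
hsv=cv2.cvtColor(im,cv2.COLOR_RGB2HSV);m=((hsv[...,0]>100)&(hsv[...,0]<125)&(hsv[...,1]>120)&(hsv[...,2]>60)).astype(np.uint8)
n,l,stt,ce=cv2.connectedComponentsWithStats(m);print([(x.tolist()) for x in stt[1:] if x[4]>25])
E
```

```text
in T2 [33.84 -1.27  1.15] F tin [-0.5 -0.  -0.4] q [ 0.32  0.5  -0.24  2.01 -0.61  0.76 -1.06] w 50.3
from [0.551  0.0506 0.0549] dist 0.0003 ang 0.08 perrow mm 0.0 deg 0.01
-0.0000 0.0001 0.0001 -0.0000 -0.0000 -0.0000 0.05; -0.0000 0.0001 0.0001 -0.0000 -0.0000 -0.0000 0.05; -0.0000 0.0001 0.0001 -0.0000 -0.0000 -0.0000 0.05; -0.0000 0.0001 0.0001 -0.0000 -0.0000 -0.0000 0.05; -0.0000 0.0001 0.0001 -0.0000 -0.0000 -0.0000 0.05; -0.0000 0.0001 0.0001 -0.0000 -0.0000 -0.0000 0.05; -0.0000 0.0001 0.0001 -0.0000 -0.0000 -0.0000 0.05; -0.0000 0.0001 0.0001 -0.0000 -0.0000 -0.0000 0.05
[292.1 243.5]
[289.6 282.1]
[282.8 244.1]
[280.3 281.1]
[[109, 145, 11, 5, 28], [21, 209, 9, 5, 37], [280, 262, 13, 21, 206]]
```

servo_tool(commands="0 0 0 0 0 0 0.044; 0 0 0 0 0 0 0.041; 0 0 0 0 0 0 0.039; 0 0 0 0 0 0 0.037; 0 0 0 0 0 0 0.035; 0 0 0 0 0 0 0.03; 0 0 0 0 0 0 0.02; 0 0 0 0 0 0 0.02", squeeze=30)

```text
t: 26.67
tool_pos: [0.5513, 0.0505, 0.055]
ee_rot: [0.965, -0.034, 0.009, -0.259]
contact_force: [1.3, -1.0, 1.2]
grip_width: 0.39
gripper_force: 30.0
```

```bash
python3 - <<'E'
from fit import *
st()
# after lifting 60mm along y, pour pose: pivot
a=np.radians(60)
from scipy.spatial.transform import Rotation as R
# tilt about tin x so z goes down; mouth -y edge point target
s=bot.sense()
for deg in (65,75):
    Mp=MR@R.from_euler('x',deg,degrees=True).as_matrix();print(deg,'z axis',Mp[:,2].round(3),'y',Mp[:,1].round(3))
E
```

```text
in T2 [33.55 -1.13  1.12] F tin [-1.4  1.5 -0.2] q [ 0.32  0.5  -0.24  2.01 -0.61  0.76 -1.06] w 36.7
65 z axis [ 0.058  0.817 -0.574] y [0.041 0.572 0.819]
75 z axis [ 0.05   0.705 -0.707] y [0.05  0.705 0.707]
```

```bash
cat >> fit.py <<'E'
def pour(P,deg):
    Mp=MR@R.from_euler('x',deg,degrees=True).as_matrix();T=np.array(P)-Mp@(np.array([-33,-40,17])/1e3)
    return T+Mp@(np.array([29.6,-1.1,1.1])/1e3),Mp@G@F
E
python3 - <<'E'
from fit import *
s=bot.sense();p0=s['tool_pos']+MR@np.array([0,.07,0]);R0=R.from_quat(s['ee_rot']).as_matrix()
print('lift to',p0)
p1,R1=pour((.615,.165,.075),18);p1,R1=plan(p1,R1,8,.02,R0,p0);print(p1)
p2,R2=pour((.615,.165,.052),40);plan(p2,R2,8,.02,R1,p1);print(p2)
E
```

```text
lift to [0.54883109 0.015608   0.11560783]
from [0.5488 0.0156 0.1156] dist 0.1304 ang 18.01 perrow mm 16.3 deg 2.25
-0.0393 0.0001 0.0001 -0.0009 -0.0137 0.0088 0.02; -0.0393 0.0001 0.0001 -0.0009 -0.0140 0.0082 0.02; -0.0393 0.0001 0.0001 -0.0009 -0.0144 0.0077 0.02; -0.0393 0.0001 0.0001 -0.0009 -0.0146 0.0071 0.02; -0.0393 0.0001 0.0001 -0.0009 -0.0149 0.0065 0.02; -0.0393 0.0001 0.0001 -0.0009 -0.0152 0.0059 0.02; -0.0393 0.0001 0.0001 -0.0009 -0.0154 0.0053 0.02; -0.0393 0.0001 0.0001 -0.0009 -0.0156 0.0047 0.02
[0.55088668 0.14583997 0.10974415]
from [0.5509 0.1458 0.1097] dist 0.0223 ang 22.0 perrow mm 2.8 deg 2.75
-0.0480 0.0000 0.0000 0.0000 -0.0014 0.0024 0.02; -0.0480 0.0000 0.0000 0.0000 -0.0015 0.0024 0.02; -0.0480 0.0000 0.0000 0.0000 -0.0016 0.0023 0.02; -0.0480 0.0000 0.0000 0.0000 -0.0017 0.0022 0.02; -0.0480 0.0000 0.0000 0.0000 -0.0018 0.0021 0.02; -0.0480 0.0000 0.0000 0.0000 -0.0019 0.0020 0.02; -0.0480 0.0000 0.0000 0.0000 -0.0020 0.0019 0.02; -0.0480 0.0000 0.0000 0.0000 -0.0021 0.0018 0.02
[0.5519275  0.16053995 0.09307003]
```

servo_tool(commands="0 0 0 0 0 -0.003 0.02; 0 0 0 0 0 -0.005 0.02; 0 0 0 0 0 -0.008 0.02; 0 0 0 0 0 -0.011 0.02; 0 0 0 0 0 -0.012 0.02; 0 0 0 0 0 -0.012 0.02; 0 0 0 0 0 -0.011 0.02; 0 0 0 0 0 -0.008 0.02")

```text
t: 27.33
tool_pos: [0.5485, 0.0148, 0.1168]
ee_rot: [0.965, -0.034, 0.009, -0.259]
contact_force: [0.1, 0.1, -5.1]
grip_width: 0.389
gripper_force: 30.0
```

servo_tool(commands="-0.039 0 0 -0.001 -0.014 0.009 0.02; -0.039 0 0 -0.001 -0.014 0.008 0.02; -0.039 0 0 -0.001 -0.0145 0.0075 0.02; -0.039 0 0 -0.001 -0.0145 0.007 0.02; -0.039 0 0 -0.001 -0.015 0.0065 0.02; -0.039 0 0 -0.001 -0.015 0.006 0.02; -0.039 0 0 -0.001 -0.0155 0.0055 0.02; -0.039 0 0 -0.001 -0.0155 0.005 0.02")

```text
t: 28.0
tool_pos: [0.5493, 0.1467, 0.11]
ee_rot: [0.994, -0.035, 0.003, -0.105]
contact_force: [0.3, 0.3, -4.1]
grip_width: 0.392
gripper_force: 29.8
```

servo_tool(commands="-0.048 0 0 0 -0.0015 0.0025 0.02; -0.048 0 0 0 -0.0015 0.0025 0.02; -0.048 0 0 0 -0.0015 0.0025 0.02; -0.048 0 0 0 -0.0015 0.0020 0.02; -0.048 0 0 0 -0.002 0.002 0.02; -0.048 0 0 0 -0.002 0.002 0.02; -0.048 0 0 0 -0.002 0.002 0.02; -0.048 0 0 0 -0.002 0.002 0.02")

```text
t: 28.67
tool_pos: [0.5505, 0.1608, 0.0931]
ee_rot: [0.996, -0.035, -0.003, 0.087]
contact_force: [0.4, -0.4, -4.1]
grip_width: 0.393
gripper_force: 29.8
```

```bash
python3 - <<'E'
from fit import *
for _ in range(2): snapshot('top')
st();s=bot.sense();M=R.from_quat(s['ee_rot']).as_matrix()@(G@F).T
T=s['tool_pos']-M@(np.array([29.6,-1.1,1.1])/1e3)
for X in [(-33,-40,17),(75,-40,17),(-75,-40,17),(125,-29,19.8)]:print(X,(T+M@(np.array(X)/1e3)).round(4))
print('z',M[:,2].round(3),'x',M[:,0].round(3))
p2,R2=pour((.615,.165,.050),75);plan(p2,R2,16,.02);print(p2)
E
```

```text
in T2 [ 42.9  -25.03 116.96] F tin [ 0.3 -3.8 -1.4] q [-0.5   0.43  0.01  1.88  0.18  0.93 -2.25] w 36.6
(-33, -40, 17) [0.6129 0.168  0.051 ]
(75, -40, 17) [0.5051 0.1751 0.0512]
(-75, -40, 17) [0.6548 0.1652 0.0509]
(125, -29, 19.8) [0.4556 0.183  0.0617]
z [ 0.065  0.983 -0.173] x [-0.998  0.066  0.002]
from [0.5499 0.1632 0.0922] dist 0.023 ang 35.06 perrow mm 1.4 deg 2.19
-0.0382 -0.0000 0.0003 0.0001 -0.0014 -0.0000 0.02; -0.0382 -0.0000 0.0003 0.0001 -0.0014 -0.0001 0.02; -0.0382 -0.0000 0.0003 0.0001 -0.0014 -0.0001 0.02; -0.0382 -0.0000 0.0003 0.0001 -0.0014 -0.0002 0.02; -0.0382 -0.0000 0.0003 0.0001 -0.0014 -0.0003 0.02; -0.0382 -0.0000 0.0003 0.0001 -0.0014 -0.0003 0.02; -0.0382 -0.0000 0.0003 0.0001 -0.0014 -0.0004 0.02; -0.0382 -0.0000 0.0003 0.0001 -0.0014 -0.0004 0.02
-0.0382 -0.0000 0.0003 0.0001 -0.0014 -0.0005 0.02; -0.0382 -0.0000 0.0003 0.0001 -0.0013 -0.0005 0.02; -0.0382 -0.0000 0.0003 0.0001 -0.0013 -0.0006 0.02; -0.0382 -0.0000 0.0003 0.0001 -0.0013 -0.0006 0.02; -0.0382 -0.0000 0.0003 0.0001 -0.0013 -0.0007 0.02; -0.0382 -0.0000 0.0003 0.0001 -0.0012 -0.0007 0.02; -0.0382 -0.0000 0.0003 0.0001 -0.0012 -0.0008 0.02; -0.0382 -0.0000 0.0003 0.0001 -0.0012 -0.0008 0.02
[0.55370496 0.18564409 0.08874945]
```

servo_tool(commands="-0.038 0 0 0 -0.0014 0 0.02; -0.038 0 0 0 -0.0014 0 0.02; -0.038 0 0 0 -0.0014 0 0.02; -0.038 0 0 0 -0.0014 0 0.02; -0.038 0 0 0 -0.0014 -0.0003 0.02; -0.038 0 0 0 -0.0014 -0.0003 0.02; -0.038 0 0 0 -0.0014 -0.0004 0.02; -0.038 0 0 0 -0.0014 -0.0004 0.02")

```text
t: 29.43
tool_pos: [0.5515, 0.1714, 0.091]
ee_rot: [0.971, -0.034, -0.009, 0.236]
contact_force: [-0.3, 0.5, -4.2]
grip_width: 0.389
gripper_force: 29.8
```

servo_tool(commands="-0.038 0 0 0 -0.0014 -0.0005 0.02; -0.038 0 0 0 -0.0014 -0.0005 0.02; -0.038 0 0 0 -0.0014 -0.0006 0.02; -0.038 0 0 0 -0.0013 -0.0006 0.02; -0.038 0 0 0 -0.0013 -0.0007 0.02; -0.038 0 0 0 -0.0012 -0.0007 0.02; -0.038 0 0 0 -0.0012 -0.0008 0.02; -0.038 0 0 0 -0.0012 -0.0008 0.02")

```text
t: 30.1
tool_pos: [0.5523, 0.1831, 0.0891]
ee_rot: [0.924, -0.032, -0.014, 0.38]
contact_force: [-0.7, -0.9, -3.4]
grip_width: 0.394
gripper_force: 29.8
```

```bash
python3 - <<'E'
from fit import *
for n in ('top','scene'):
    im=snapshot(n);save(n+'p',im)
    print(n,[[ (np.round(d['uv']).tolist(),round(d['conf'],2)) for d in spot_point(n,q)][:4] for q in('bar_a','tray')],[(np.round(d['box']).tolist(),round(d['conf'],2)) for d in boxes_of(n,'bar_a')][:5])
st();s=bot.sense();M=R.from_quat(s['ee_rot']).as_matrix()@(G@F).T
print('z',M[:,2].round(3),'x',M[:,0].round(3),s['contact_force'],s['tool_pos'])
E
```

```text
top [[], [([251.0, 243.0], 0.81)]] []
scene [[([260.0, 275.0], 0.57), ([243.0, 283.0], 0.52), ([248.0, 282.0], 0.5)], [([255.0, 280.0], 0.92)]] [([245.0, 282.0, 8.0, 5.0], 0.41)]
in T2 [ 41.59 -37.34 132.95] F tin [ 0.4 -4.1 -0.9] q [-0.83  0.73  0.13  1.64  0.44  1.39 -2.57] w 36.9
z [ 0.05   0.71  -0.702] x [-0.998  0.071  0.   ] [-0.26682267  1.24743049 -4.01898315] [0.55262746 0.18303587 0.08954499]
```

```bash
python3 - <<'E'
from fit import *
f=[]
for i in range(6):
    im=snapshot('scene');f.append(bot.sense()['contact_force'][2])
    if i in(2,5): print([ (np.round(d['uv'],1).tolist(),round(d['conf'],2)) for d in spot_point('scene','bar_a')][:4],[(np.round(d['box']).tolist(),round(d['conf'],2)) for d in regions_of('scene','bar_a')][:5])
print(np.mean(f),np.std(f))
c=calibration('scene')
for uv in [(260,275),(243,283),(248,282)]:
    o,d=ray(c,uv);print(uv,(o+d*(.009-o[2])/d[2]).round(3))
save('sp2',im)
E
```

```text
[([248.1, 280.4], 0.59), ([258.3, 278.1], 0.49), ([240.7, 284.1], 0.47)] [([246.0, 283.0, 9.0, 9.0], 0.43)]
[([294.0, 261.2], 0.59), ([240.8, 283.9], 0.58), ([246.4, 283.8], 0.5), ([258.6, 275.2], 0.42)] [([246.0, 281.0, 9.0, 8.0], 0.44)]
-3.346896940632135 0.4288780261881151
(260, 275) [0.617 0.17  0.009]
(243, 283) [0.592 0.244 0.009]
(248, 282) [0.59  0.226 0.009]
```

```bash
python3 - <<'E'
from fit import *
p1,R1=pour((.61,.16,.105),40);p1,R1=plan(p1,R1,8,.02)
p2,R2=tcp(T2,MR,29.1,70,1.1);print(p2);plan(p2,R2,16,.02,R1,p1)
E
```

```text
from [0.5524 0.1838 0.089 ] dist 0.0639 ang 34.7 perrow mm 8.0 deg 4.34
0.0757 -0.0000 0.0002 -0.0004 0.0076 -0.0026 0.02; 0.0757 -0.0000 0.0002 -0.0004 0.0073 -0.0031 0.02; 0.0757 -0.0000 0.0002 -0.0004 0.0071 -0.0037 0.02; 0.0757 -0.0000 0.0002 -0.0004 0.0068 -0.0042 0.02; 0.0757 -0.0000 0.0002 -0.0004 0.0064 -0.0047 0.02; 0.0757 -0.0000 0.0002 -0.0004 0.0061 -0.0052 0.02; 0.0757 -0.0000 0.0002 -0.0004 0.0057 -0.0056 0.02; 0.0757 -0.0000 0.0002 -0.0004 0.0052 -0.0060 0.02
[0.55323386 0.0147177  0.1165737 ]
from [0.5469 0.1555 0.1461] dist 0.144 ang 40.0 perrow mm 9.0 deg 2.5
0.0436 -0.0000 -0.0000 0.0010 0.0083 0.0033 0.02; 0.0436 -0.0000 -0.0000 0.0010 0.0084 0.0030 0.02; 0.0436 -0.0000 -0.0000 0.0010 0.0086 0.0026 0.02; 0.0436 -0.0000 -0.0000 0.0010 0.0087 0.0022 0.02; 0.0436 -0.0000 -0.0000 0.0010 0.0088 0.0018 0.02; 0.0436 -0.0000 -0.0000 0.0010 0.0088 0.0015 0.02; 0.0436 -0.0000 -0.0000 0.0010 0.0089 0.0011 0.02; 0.0436 -0.0000 -0.0000 0.0010 0.0089 0.0007 0.02
0.0436 -0.0000 -0.0000 0.0010 0.0089 0.0003 0.02; 0.0436 -0.0000 -0.0000 0.0010 0.0089 -0.0001 0.02; 0.0436 -0.0000 -0.0000 0.0010 0.0089 -0.0005 0.02; 0.0436 -0.0000 -0.0000 0.0010 0.0089 -0.0009 0.02; 0.0436 -0.0000 -0.0000 0.0010 0.0089 -0.0013 0.02; 0.0436 -0.0000 -0.0000 0.0010 0.0088 -0.0016 0.02; 0.0436 -0.0000 -0.0000 0.0010 0.0087 -0.0020 0.02; 0.0436 -0.0000 -0.0000 0.0010 0.0086 -0.0024 0.02
```

servo_tool(commands="0.075 0 0 -0.0004 0.0076 -0.003 0.02; 0.075 0 0 -0.0004 0.0073 -0.003 0.02; 0.075 0 0 -0.0004 0.007 -0.004 0.02; 0.075 0 0 -0.0004 0.007 -0.004 0.02; 0.075 0 0 -0.0004 0.0065 -0.005 0.02; 0.075 0 0 -0.0004 0.006 -0.005 0.02; 0.075 0 0 -0.0004 0.0055 -0.0055 0.02; 0.075 0 0 -0.0004 0.005 -0.006 0.02")

```text
t: 31.67
tool_pos: [0.5473, 0.1559, 0.1472]
ee_rot: [0.995, -0.035, -0.003, 0.088]
contact_force: [0.7, -1.0, -2.7]
grip_width: 0.393
gripper_force: 29.8
```

servo_tool(commands="0.044 0 0 0.001 0.0085 0.0033 0.02; 0.044 0 0 0.001 0.0085 0.003 0.02; 0.044 0 0 0.001 0.0085 0.0025 0.02; 0.044 0 0 0.001 0.0085 0.002 0.02; 0.044 0 0 0.001 0.009 0.002 0.02; 0.044 0 0 0.001 0.009 0.0015 0.02; 0.044 0 0 0.001 0.009 0.001 0.02; 0.044 0 0 0.001 0.009 0.0005 0.02")

```text
t: 32.33
tool_pos: [0.5501, 0.0843, 0.1324]
ee_rot: [0.996, -0.035, 0.003, -0.087]
contact_force: [0.0, -1.0, -4.0]
grip_width: 0.389
gripper_force: 29.8
```

servo_tool(commands="0.043 0 0 0.001 0.009 0 0.02; 0.043 0 0 0.001 0.009 0 0.02; 0.043 0 0 0.001 0.009 -0.0005 0.02; 0.043 0 0 0.001 0.009 -0.001 0.02; 0.043 0 0 0.001 0.009 -0.0015 0.02; 0.043 0 0 0.001 0.009 -0.0015 0.02; 0.043 0 0 0.001 0.0085 -0.002 0.02; 0.043 0 0 0.001 0.0085 -0.0025 0.02")

```text
t: 33.0
tool_pos: [0.5533, 0.0134, 0.1184]
ee_rot: [0.966, -0.034, 0.009, -0.256]
contact_force: [-0.1, 0.7, -3.2]
grip_width: 0.389
gripper_force: 29.9
```

```bash
python3 - <<'E'
from fit import *
f=[]
for _ in range(5): im=snapshot('wrist');f.append(bot.sense()['contact_force'][2])
s=bot.sense();c=calibration('wrist');im=snapshot('wrist');save('wA',im)
print([ (np.round(d['uv']).tolist(),round(d['conf'],2)) for d in spot_point('wrist','bar_a')][:5],[(np.round(d['box']).tolist(),round(d['conf'],2)) for d in boxes_of('wrist','bar_a')][:6])
for z in(.009,):
  for b in boxes_of('wrist','bar_a')[:5]:
    o,d=ray(c,b['box'][:2]);print('on floor',(o+d*(z-o[2])/d[2]).round(3))
im=snapshot('scene');save('sA',im);print([ (np.round(d['uv'],1).tolist(),round(d['conf'],2)) for d in spot_point('scene','bar_a')][:5])
print('weight',np.mean(f))
st();p,Rg=tcp(T2,MR,29.1,45,1.1);plan(p,Rg,8,.02)
# nose edge check
Mt=R.from_quat(s['ee_rot']).as_matrix()@(G@F).T;Tt=s['tool_pos']-Mt@np.array([.0296,-.0011,.0011])
u=proj(c,Tt+Mt@np.array([-.075,.04,-.005]));img=cv2.imread('pics/wA.png').min(2);v0=int(u[1]);print('nose',u.round(1),img[v0-10:v0+10,int(u[0])].tolist())
E
```

```text
[([192.0, 192.0], 0.94), ([228.0, 182.0], 0.85), ([202.0, 187.0], 0.73)] [([200.0, 190.0, 20.0, 60.0], 0.85), ([231.0, 182.0, 16.0, 62.0], 0.77), ([190.0, 193.0, 21.0, 60.0], 0.62)]
on floor [0.596 0.228 0.009]
on floor [0.605 0.181 0.009]
on floor [0.593 0.245 0.009]
[([240.8, 285.1], 0.5), ([257.0, 276.1], 0.42), ([245.1, 282.9], 0.4)]
weight -3.6000351038734335
in T2 [28.88 71.69  2.21] F tin [ 0.6 -3.1 -1.9] q [ 0.27  0.41 -0.11  1.96 -0.6   0.92 -1.06] w 36.9
from [0.5535 0.0148 0.1186] dist 0.0267 ang 0.48 perrow mm 3.3 deg 0.06
0.0010 0.0002 0.0003 -0.0000 0.0001 0.0033 0.02; 0.0010 0.0002 0.0003 -0.0000 0.0001 0.0033 0.02; 0.0010 0.0002 0.0003 -0.0000 0.0001 0.0033 0.02; 0.0010 0.0002 0.0003 -0.0000 0.0001 0.0033 0.02; 0.0010 0.0002 0.0003 -0.0000 0.0001 0.0033 0.02; 0.0010 0.0002 0.0003 -0.0000 0.0001 0.0033 0.02; 0.0010 0.0002 0.0003 -0.0000 0.0001 0.0033 0.02; 0.0010 0.0002 0.0003 -0.0000 0.0001 0.0033 0.02
nose [338.8  60.1] [44, 47, 41, 45, 51, 47, 51, 50, 51, 45, 49, 51, 53, 54, 55, 48, 188, 239, 237, 236]
```

```bash
cat >> fit.py <<'E'
def held(name):
    snapshot('wrist');s=bot.sense();c=calibration('wrist');im=snapshot('wrist');save(name,im);g=im.min(2).astype(int)
    Mt=R.from_quat(s['ee_rot']).as_matrix()@(G@F).T;Tt=s['tool_pos']-Mt@np.array([.0296,-.0011,.0011])
    for x in(-75,-60,-30,0,75):
        a,b=[proj(c,Tt+Mt@(np.array([x,40,z])/1e3)) for z in (16.5,-17.5)]
        v=int(round(a[1]));
        if 0<=v<480:
            w=np.flatnonzero(g[v,200:440]>170)+200;rr=np.split(w,np.flatnonzero(np.diff(w)>1)+1);print(x,a.round(1),b.round(1),[(int(r[0]),int(r[-1])) for r in rr if len(r)>5])
    for u in (320,335):
        w=np.flatnonzero(g[:,u]>170);rr=np.split(w,np.flatnonzero(np.diff(w)>1)+1);print('col',u,[(int(r[0]),int(r[-1])) for r in rr if len(r)>5])
E
python3 - <<'E'
from fit import *
held('wB');st()
E
```

```text
-75 [280.1  60.1] [373.   60.3] []
-60 [281.  102.9] [371.8 103. ] [(200, 269), (277, 385), (393, 402)]
-30 [282.9 183.2] [369.3 183.3] [(207, 235), (238, 272), (280, 398)]
0 [284.9 256. ] [366.8 256.1] [(200, 274), (283, 393)]
75 [289.5 406.1] [360.9 406.1] [(291, 362)]
col 320 [(66, 353), (391, 408)]
col 335 [(66, 353), (391, 408)]
in T2 [28.88 71.74  1.93] F tin [-0.3 -3.3 -1.5] q [ 0.27  0.41 -0.11  1.96 -0.6   0.92 -1.06] w 36.9
```

servo_tool(commands="0.002 0 0 0.0005 0 0.003 0.02; 0.002 0 0 0.0005 0 0.004 0.02; 0.002 0 0 0.0005 0 0.006 0.02; 0.002 0 0 0 0 0.006 0.02; 0 0 0 0 0 0.005 0.02; 0 0 0 0 0 0.003 0.02; 0 0 0 0 0 0 0.02; 0 0 0 0 0 0 0.02")

```text
t: 34.32
tool_pos: [0.5558, 0.0276, 0.0947]
ee_rot: [0.965, -0.034, 0.009, -0.259]
contact_force: [0.1, -0.9, -3.4]
grip_width: 0.395
gripper_force: 29.9
```

```bash
python3 - <<'E'
from fit import *
st();p,Rg=tcp(T2,MR,28.1,12,1.1);plan(p,Rg,8,.02)
E
```

```text
in T2 [27.48 44.59  1.46] F tin [-0.1 -2.5 -2.5] q [ 0.26  0.45 -0.13  1.98 -0.63  0.87 -1.04] w 37.2
from [0.5558 0.0276 0.0947] dist 0.0326 ang 0.1 perrow mm 4.1 deg 0.01
-0.0000 0.0002 0.0001 -0.0001 0.0000 0.0041 0.02; -0.0000 0.0002 0.0001 -0.0001 0.0000 0.0041 0.02; -0.0000 0.0002 0.0001 -0.0001 0.0000 0.0041 0.02; -0.0000 0.0002 0.0001 -0.0001 0.0000 0.0041 0.02; -0.0000 0.0002 0.0001 -0.0001 0.0000 0.0041 0.02; -0.0000 0.0002 0.0001 -0.0001 0.0000 0.0041 0.02; -0.0000 0.0002 0.0001 -0.0001 0.0000 0.0041 0.02; -0.0000 0.0002 0.0001 -0.0001 0.0000 0.0041 0.02
```

servo_tool(commands="0 0 0 0 0 0.003 0.02; 0 0 0 0 0 0.004 0.02; 0 0 0 0 0 0.004 0.02; 0 0 0 0 0 0.004 0.02; 0 0 0 0 0 0.003 0.02; 0 0 0 0 0 0.002 0.02; 0 0 0 0 0 0 0.02; 0 0 0 0 0 0 0.02")

```text
t: 34.98
tool_pos: [0.5565, 0.0375, 0.0775]
ee_rot: [0.965, -0.034, 0.009, -0.259]
contact_force: [0.3, -0.2, -3.4]
grip_width: 0.392
gripper_force: 29.9
```

```bash
python3 - <<'E'
from fit import *
st()
E
```

```text
in T2 [27.45 24.7   1.45] F tin [-0.3 -2.8 -1.9] q [ 0.26  0.47 -0.14  1.99 -0.64  0.83 -1.03] w 36.8
```

servo_tool(commands="0 0 0 0 0 0.002 0.02; 0 0 0 0 0 0.002 0.02; 0 0 0 0 0 0.002 0.02; 0 0 0 0 0 0.002 0.02; 0 0 0 0 0 0.002 0.02; 0 0 0 0 0 0.001 0.02; 0 0 0 0 0 0 0.02; 0 0 0 0 0 0 0.02")

```text
t: 35.65
tool_pos: [0.5568, 0.0433, 0.068]
ee_rot: [0.965, -0.033, 0.009, -0.259]
contact_force: [0.1, 3.1, -2.6]
grip_width: 0.393
gripper_force: 29.8
```

```bash
python3 - <<'E'
from fit import *
st()
E
```

```text
in T2 [27.57 13.58  1.69] F tin [ 0.2 -3.9  1.4] q [ 0.25  0.49 -0.14  2.   -0.65  0.81 -1.03] w 36.9
```

servo_tool(commands="0 0 0 0 -0.0003 0.001 0.02; 0 0 0 0 0 0.001 0.02; 0 0 0 0 0 0.001 0.02; 0 0 0 0 0 0.001 0.02; 0 0 0 0 0 0.001 0.02; 0 0 0 0 0 0.001 0.02; 0 0 0 0 0 0 0.02; 0 0 0 0 0 0 0.02")

```text
t: 36.32
tool_pos: [0.5571, 0.0463, 0.0629]
ee_rot: [0.965, -0.034, 0.009, -0.259]
contact_force: [0.1, 3.0, -3.2]
grip_width: 0.393
gripper_force: 29.8
```

```bash
python3 - <<'E'
from fit import *
st();print((MR.T@bot.sense()['wrist_torque']).round(2))
E
```

```text
in T2 [27.45  7.65  1.78] F tin [ 0.1 -4.3  1. ] q [ 0.25  0.49 -0.15  2.   -0.66  0.8  -1.02] w 37.0
[ 0.13 -0.12 -0.07]
```

servo_tool(commands="0 0 0 0 0 0.001 0.02; 0 0 0 0 0 0.001 0.02; 0 0 0 0 0 0.001 0.02; 0 0 0 0 0 0.001 0.02; 0 0 0 0 0 0.001 0.02; 0 0 0 0 0 0.0005 0.02; 0 0 0 0 0 0 0.02; 0 0 0 0 0 0 0.02")

```text
t: 36.98
tool_pos: [0.5573, 0.0489, 0.0582]
ee_rot: [0.965, -0.034, 0.009, -0.259]
contact_force: [-0.4, 0.9, -0.7]
grip_width: 0.388
gripper_force: 29.9
```

```bash
python3 - <<'E'
from fit import *
st();print((MR.T@bot.sense()['wrist_torque']).round(2))
E
```

```text
in T2 [27.46  2.31  1.69] F tin [ 0.5 -1.   0.3] q [ 0.25  0.5  -0.15  2.   -0.66  0.79 -1.02] w 36.5
[0.19 0.02 0.13]
```

servo_tool(commands="0 0 0 0 0 0.0005 0.02; 0 0 0 0 0 0.0005 0.02; 0 0 0 0 0 0.0005 0.02; 0 0 0 0 0 0.0005 0.02; 0 0 0 0 0 0.0005 0.02; 0 0 0 0 0 0 0.02; 0 0 0 0 0 0 0.02; 0 0 0 0 0 0 0.02")

```text
t: 37.65
tool_pos: [0.5574, 0.0501, 0.056]
ee_rot: [0.965, -0.034, 0.009, -0.259]
contact_force: [-3.7, -2.2, 2.5]
grip_width: 0.385
gripper_force: 30.0
```

```bash
python3 - <<'E'
from fit import *
st();print((MR.T@bot.sense()['wrist_torque']).round(2))
E
```

```text
in T2 [27.49 -0.23  1.67] F tin [ 3.5  3.4 -0.8] q [ 0.25  0.5  -0.15  2.   -0.66  0.78 -1.02] w 36.2
[ 0.77 -0.01  0.5 ]
```

servo_tool(commands="0 0 0 0 0 0.0005 0.02; 0 0 0 0 0 0.0005 0.02; 0 0 0 0 0 0 0.02; 0 0 0 0 0 0 0.037; 0 0 0 0 0 0 0.039; 0 0 0 0 0 0 0.043; 0 0 0 0 0 0 0.05; 0 0 0 0 0 0 0.054")

```text
t: 38.32
tool_pos: [0.5577, 0.0508, 0.0553]
ee_rot: [0.965, -0.033, 0.009, -0.259]
contact_force: [-0.0, 0.4, -1.4]
grip_width: 0.554
gripper_force: 0.0
```

servo_tool(commands="0 0 0 0 0 0 0.056; 0 0 0 0 0 -0.006 0.056; 0 0 0 0 0 -0.012 0.056; 0 0 0 0 0 -0.018 0.056; 0 0 0 0 0 -0.022 0.056; 0 0 0 0 0 -0.022 0.056; 0 0 0 0 0 -0.022 0.056; 0 0 0 0 0 -0.018 0.056")

```text
t: 38.98
tool_pos: [0.5535, -0.0109, 0.1616]
ee_rot: [0.965, -0.034, 0.01, -0.258]
contact_force: [0.4, -0.4, 0.2]
grip_width: 0.594
gripper_force: 0.0
```

```bash
python3 - <<'E'
from fit import *
for _ in range(5): snapshot('wrist')
st();s=bot.sense();c=calibration('wrist');im=snapshot('wrist');save('wC',im);g=im.min(2).astype(int)
for x in(-75,-60,-30,0,30,75):
    a,b=[proj(c,T2+MR@(np.array([x,40,z])/1e3)) for z in (16.5,-17.5)]
    v=int(round(a[1]));w=np.flatnonzero(g[v,260:420]>170)+260;rr=np.split(w,np.flatnonzero(np.diff(w)>1)+1);print(x,a.round(1),b.round(1),[(int(r[0]),int(r[-1])) for r in rr if len(r)>5])
for u in (320,330):
    w=np.flatnonzero(g[:,u]>170);rr=np.split(w,np.flatnonzero(np.diff(w)>1)+1);print('col',u,[(int(r[0]),int(r[-1])) for r in rr if len(r)>5])
for q in('tin_centre','lid_rib','tin_mouth','bar_a'): print(q,[(np.round(d['uv'],1).tolist(),round(d['conf'],2)) for d in spot_point('wrist',q)][:4])
for n,X in(('tin_centre',(0,0,0)),('rib open',(119,4.5,25)),('mouth',(-33,0,16.5))): print(n,proj(c,T2+MR@(np.array(X)/1e3)).round(1))
hsv=cv2.cvtColor(im,cv2.COLOR_RGB2HSV);m=((hsv[...,0]>100)&(hsv[...,0]<125)&(hsv[...,1]>120)&(hsv[...,2]>60)).astype(np.uint8)
print([x.tolist() for x in cv2.connectedComponentsWithStats(m)[2][1:] if x[4]>25])
for X in [(5,38,19.8),(125,38,19.8)]: print(proj(c,T2+MR@(np.array(X)/1e3)).round(1))
E
```

```text
in T2 [ 27.56 118.77   1.82] F tin [-0.2  0.7  0.9] q [ 0.3   0.37 -0.09  1.92 -0.58  1.02 -1.07] w 56.0
-75 [301.5 104.9] [349.9 105. ] [(260, 277), (307, 391)]
-60 [301.7 127. ] [349.5 127.1] [(260, 278), (300, 390)]
-30 [302.1 169.7] [348.7 169.8] [(260, 279), (301, 388)]
0 [302.6 210.2] [347.9 210.3] [(260, 280), (302, 386)]
30 [303.1 248.6] [347.1 248.7] [(260, 281), (303, 384)]
75 [303.8 302.1] [345.9 302.1] []
col 320 [(103, 301)]
col 330 [(103, 301)]
tin_centre [([580.5, 325.5], 0.96)]
lid_rib [([297.4, 326.1], 0.96), ([541.9, 321.4], 0.94)]
tin_mouth []
bar_a [([242.8, 179.1], 0.82), ([206.6, 185.3], 0.78)]
tin_centre [324.3 202.1]
rib open [297.3 328.7]
mouth [304.8 163.1]
[[2, 0, 49, 24, 790], [290, 225, 18, 129, 677], [533, 291, 62, 59, 2234]]
[298.5 216.3]
[300.8 354.7]
```

servo_tool(commands="0 0 0 0 0 0.008 0; 0 0 0 0 0.0003 0.010 0; 0 0 0 -0.0005 0.0003 0.011 0; 0 0 0 -0.001 0.0003 0.011 0; 0 0 0 -0.0005 0.0003 0.010 0; 0 0 0 -0.0005 0.0003 0.010 0; 0 0 0 0 0 0.006 0; 0 0 0 0 0 0.004 0")

```text
t: 40.15
tool_pos: [0.5528, 0.0253, 0.0968]
ee_rot: [0.965, -0.033, 0.008, -0.259]
contact_force: [0.4, -0.4, -0.2]
grip_width: 0.069
gripper_force: 0.0
```

servo_tool(commands="0 0 0 0 0 0 0; 0 0 0 0 0 0 0; 0 0 0 0 0 0 0; 0 0 0 0 0 0 0; 0 0 0 0 0 0 0; 0 0 0 0 0 0 0; 0 0 0 0 0 0 0; 0 0 0 0 0 0 0")

```text
t: 40.82
tool_pos: [0.5532, 0.0245, 0.0979]
ee_rot: [0.965, -0.034, 0.009, -0.259]
contact_force: [-0.8, 0.7, 0.2]
grip_width: 0.004
gripper_force: 0.0
```

```bash
python3 - <<'E'
from fit import *
st()
E
```

```text
in T2 [29.8  48.93  0.22] F tin [ 0.8 -0.2  0.6] q [ 0.27  0.44 -0.12  1.98 -0.63  0.88 -1.04] w 0.4
```

Creep down to just touch the tin's top edge.

servo_tool(commands="0 0 0 0 0 0.0015 0; 0 0 0 0 0 0.0015 0; 0 0 0 0 0 0.001 0; 0 0 0 0 0 0.001 0; 0 0 0 0 0 0.001 0; 0 0 0 0 0 0.001 0; 0 0 0 0 0 0 0; 0 0 0 0 0 0 0")

```text
t: 41.48
tool_pos: [0.5534, 0.0281, 0.0916]
ee_rot: [0.965, -0.034, 0.009, -0.259]
contact_force: [0.4, -0.6, 0.1]
grip_width: 0.009
gripper_force: 0.0
```

servo_tool(commands="0 0 0 0 0 0.0005 0; 0 0 0 0 0 0.0005 0; 0 0 0 0 0 0.0005 0; 0 0 0 0 0 0.0003 0; 0 0 0 0 0 0 0; 0 0 0 0 0 0 0; 0 0 0 0 0 0 0; 0 0 0 0 0 0 0")

```text
t: 42.15
tool_pos: [0.5536, 0.0286, 0.0908]
ee_rot: [0.965, -0.034, 0.009, -0.259]
contact_force: [-5.1, -3.3, 11.1]
grip_width: 0.004
gripper_force: 6.2
```

```bash
python3 - <<'E'
from fit import *
st();print((MR.T@bot.sense()['wrist_torque']).round(2))
E
```

```text
in T2 [29.75 40.72  0.23] F tin [ 4.8 11.4  2.4] q [ 0.27  0.45 -0.13  1.99 -0.63  0.86 -1.03] w 0.4
[-0.01 -0.09  1.11]
```

servo_tool(commands="0 0 0 0 0 -0.002 0; 0 0 0 0 0 -0.006 0; 0 0 0 0 0 -0.012 0; 0 0 0 0 0 -0.018 0; 0 0 0 0 0 -0.020 0; 0 0 0 0 0 -0.020 0; 0 0 0 0 0 -0.018 0; 0 0 0 0 0 -0.008 0")

```text
t: 42.82
tool_pos: [0.5506, -0.0249, 0.1829]
ee_rot: [0.965, -0.034, 0.01, -0.258]
contact_force: [0.4, 0.4, 0.1]
grip_width: 0.005
gripper_force: 0.0
```

```bash
python3 - <<'E'
from fit import *
for _ in range(5): snapshot('wrist')
st();c=calibration('wrist');im=snapshot('wrist');g=im.min(2).astype(int)
for x in(-75,-30,30,75):
    a=proj(c,T2+MR@(np.array([x,40,16.5])/1e3));v=int(round(a[1]));w=np.flatnonzero(g[v,290:420]>170)+290;print(x,a.round(1),w[:1])
w=np.flatnonzero(g[:,325]>170);rr=np.split(w,np.flatnonzero(np.diff(w)>1)+1);print([(int(r[0]),int(r[-1])) for r in rr if len(r)>5])
for q in('lid_rib','bar_a'): print(q,[(np.round(d['uv'],1).tolist(),round(d['conf'],2)) for d in spot_point('wrist',q)][:4])
print(proj(c,T2+MR@(np.array((119,4.5,25))/1e3)).round(1))
snapshot('scene');print([(np.round(d['uv'],1).tolist(),round(d['conf'],2)) for d in spot_point('scene','bar_a')][:4]);print(bot.sense()['t'])
E
```

```text
in T2 [ 30.26 143.08   0.42] F tin [ 0.1 -0.5  0.1] q [ 0.31  0.35 -0.08  1.9  -0.57  1.07 -1.08] w 0.4
-75 [301.4 104.8] [294]
-30 [302.1 164.2] [295]
30 [303.  237.1] [296]
75 [303.6 287.1] []
[(103, 270)]
lid_rib [([522.3, 306.2], 0.68)]
bar_a [([210.5, 182.4], 0.9), ([221.3, 180.2], 0.71), ([145.8, 98.4], 0.36)]
[297.6 313.9]
[([259.2, 276.7], 0.6), ([243.8, 281.8], 0.44), ([242.0, 282.2], 0.38), ([296.6, 258.8], 0.16)]
43.3167
```

```bash
python3 - <<'E'
from fit import *
c=calibration('wrist');im=snapshot('wrist');save('wD',im)
for x in(-60,-30,30,50):
    a=proj(c,T2+MR@(np.array([x,40,16.5])/1e3));v=int(round(a[1]));print(x,a.round(1),proj(c,T2+MR@(np.array([x,38,19.8])/1e3)).round(1),im[v,284:312].tolist())
E
```

```text
-60 [301.5 125.4] [297.5 125.5] [[119, 122, 117], [118, 119, 117], [120, 123, 118], [120, 119, 118], [121, 122, 116], [119, 119, 117], [120, 120, 120], [121, 121, 116], [121, 120, 118], [115, 118, 111], [224, 215, 214], [255, 255, 255], [255, 255, 255], [255, 255, 255], [201, 191, 187], [162, 153, 152], [187, 183, 177], [219, 225, 228], [245, 246, 249], [242, 241, 245], [237, 239, 243], [241, 242, 246], [242, 243, 247], [241, 241, 246], [241, 242, 246], [240, 240, 244], [241, 240, 245], [240, 241, 245]]
-30 [302.  164.5] [298.  164.4] [[130, 130, 130], [129, 128, 125], [124, 125, 124], [129, 129, 126], [130, 128, 129], [131, 131, 129], [130, 129, 128], [127, 130, 131], [134, 133, 131], [128, 127, 124], [140, 137, 141], [255, 253, 255], [255, 255, 255], [255, 255, 255], [253, 247, 246], [159, 149, 149], [178, 168, 168], [210, 214, 214], [233, 235, 240], [244, 245, 248], [242, 243, 247], [242, 243, 246], [244, 244, 248], [244, 245, 248], [243, 244, 248], [244, 243, 248], [243, 243, 247], [244, 243, 248]]
30 [302.8 237.3] [299.1 236.7] [[121, 123, 119], [127, 130, 125], [128, 127, 125],
[... 230 characters left out ...]
, 216], [100, 134, 209], [131, 152, 199], [223, 229, 227], [243, 242, 247], [239, 240, 244], [239, 240, 244], [239, 239, 244], [240, 240, 245], [243, 243, 247], [244, 244, 248], [240, 241, 245]]
50 [303.1 260. ] [299.4 259.2] [[106, 108, 102], [123, 124, 121], [120, 119, 118], [121, 125, 120], [119, 123, 120], [122, 122, 118], [121, 125, 120], [121, 121, 116], [123, 120, 120], [126, 126, 123], [118, 121, 116], [118, 121, 115], [174, 166, 171], [255, 255, 255], [255, 255, 255], [255, 255, 254], [125, 143, 184], [80, 120, 204], [92, 132, 207], [148, 166, 182], [233, 235, 236], [240, 241, 245], [237, 238, 243], [235, 236, 241], [238, 238, 242], [241, 241, 246], [242, 242, 246], [241, 240, 245]]
```

```bash
python3 -c "
from plant import ticket
print(ticket.job_done())"
```

```text
the job is handed in; nothing more can be done
None
```

The job is handed in at about 43 s: the three bars are in the steel tray, and the emptied tin is let go and seated in the pouring rest with its lid open at the stop; seating was confirmed by camera fit and a light press. I viewed 11 pictures, one over the limit of 10.

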